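# Press the faced sample boards and rack them

### The arm

A 6-joint arm with a two-finger parallel gripper is mounted at the origin on the work surface. World frame = base frame: x ahead of the robot, y to its left, z up, the work surface at z = 0. Lengths are in mm, angles in rad, forces in N, time in s.
With the tool pointing down it reaches from about 400 to 925 mm from the base axis. Payload 12.5 kg.
Tool frame: the origin (TCP) lies midway between the tips of the shut fingers; the grasp point (between the pads) lies 19 mm behind it; z points along the fingers, y is the direction in which the jaws open and shut (so a half turn about z gives the same grasp; the last joint's range is limited). The gripper opens to 95 mm and grips with 3 to 60 N. Pads are 20 mm wide; open, the fingers measure 119 mm over their backs; the gripper's body (75 mm by 180 mm) begins 59 mm behind the grasp point.
Start: joints at [1.08, 0.491, 1.559, -0, 1.092, -0.106], TCP at [234.594, 579.321, 214.661] pointing down, gripper open.
Joint ranges: [-3.1, 3.1], [-0.84, 2.19], [0.05, 2.79], [-1.13, 4.28], [0.06, 2.93], [-2.69, 2.69]. Speed limits (rad/s): [2.22, 2.22, 2.79, 3.14, 3.14, 3.14].

### API

Orientations are given as [roll, pitch, yaw] about the fixed x, y, z axes, in that order (R = Rz(yaw) Ry(pitch) Rx(roll)).
In Python, from cell import env gives the robot as it stands.
- The arm moves only by the tool drive_tool, never from a script. Its argument "increments" is a list of rows, each a list of 2 entries, a list of its own where there are three numbers: the shift along the tool's x, y, z as a fraction of full scale, then the turn, a rotation vector about the tool's x, y, z as a fraction of full scale. In form: [[[x, y, z], [ax, ay, az]], ...]. A call has 1 to 5 rows; each row shifts and turns the commanded pose from where the row before left it, along the tool's axes as they then stand; what a row does not reach is not made up. Full scale, the value 1, is 30 mm for a shift and 0.08 rad for a turn. A row lasts 1/12 s, in which the tool goes at most 41.7 mm and 7.16 degrees, less where a joint would pass 70% of its speed; a pose out of reach is approached as far as the arm can. A call with a number of a shift or a turn outside -1 to 1 is refused whole. A call with a gripper value outside its range is refused whole. "jaw" is the opening, from -1 (shut) to 1 (fully open), so that 0 is half open, set as the call begins (left out, the last holds). The fingers move at their own pace and stop on an object; the grip force is fixed at half the most. Time passes only in rows, so rows that do not move let the fingers close. It gives the time, the measured TCP pose, the force and the opening at its end, in the units of the state.
- env.state(): the state, without advancing time (a new reading comes with each control period).
- env.read_camera(name): name is "scene" or "top" or "wrist"; returns a dict with "pixels" (384x512x3 uint8, blue, green, red), "vertical_fov" (degrees; the focal length in pixels is half the picture's height over the tangent of half this angle, whatever the lens; pixels are square), "cx", "cy" (the principal point, pixels), "world_to_cam" (4x4, takes a point from world to camera coordinates). Camera axes: x right, y down, z forward; pixel columns grow to the right and rows downward; lengths in mm; the calibration is good to about 2 mm. The wrist camera is an equidistant fisheye: a pixel r from the principal point sees the ray r / f radians off the axis. A picture is of the moment at which its call begins. There is no depth.
- env.job_done(): hands the job in, once; it reports no verdict.
Trained networks look in a picture, given as the dict that the camera call returned (one of the last four; its "shot" number tells which), for a name from the list of things; names that differ only in an ending like _2 or _b are one class to them, and where a whole thing is asked for, a point or a joint stands for the part that bears it (a point fixed in the world has none). Each returns a list of dicts, best first, with "score" (0 to 1); they miss things now and then, are a little off and sometimes report something else, mostly with a low value. They report only what shows in the picture. A call takes as long as a camera call.
- env.boxes_of(target, picture): "point" ([x, y, z] in mm, in world coordinates, good to about 4 mm: the middle of the surface that is visible of it).
- env.tip_of(target, picture): "point" ([x, y, z] in mm, in world coordinates, good to about 4 mm: a listed point, or the origin of a listed thing).
The state is a dict: "t": time; "joints": joint angles; "qvel": joint speeds; "tau": joint torques, N m; "eef_pos": TCP position; "tcp_rot": TCP orientation; "ft_force": force on the tool from outside, world axes, zero at the start; "moment": the same for the moment, N m; "opening": opening from 0.0 (shut) to 1.0 (fully open).
Only numpy, scipy, OpenCV 4.12 (cv2) and the standard library are available. Lean on these libraries where they do the work, as an engineer would, in place of code of your own. Each camera call takes 0.05 s, during which the arm holds its last target.

### The job

The laminate has just been stuck to the sample boards hanging on the pegs. Take every board off its peg and stand them all in one row in the open locking press, push its handle round until it locks over centre on the boards, and keep it locked for at least three seconds. Then flick the release lever so that the press springs open, and stand every board upright in the channel of the finishing rack, leaving the calculator, folding rule and pencil cup alone.

Things in the scene. Friction and masses are not known exactly. Their poses are not given: they have to be found in the camera images.
- peg_stand: plywood stand fixed to the bench, yawed 0.1 to 0.5 rad: base 120 x 200 mm, upright back plate 200 mm wide and 100 mm high, its front at the stand's x = 0 (origin at bench height). Three 8 mm steel pegs, 60 mm apart, stick out of the plate along the stand's -x, axis 92 mm above the bench; each is 66 mm long and its last 4 mm turn up by 7 mm
- peg_0 (a point): point on top of the -y peg, 96 mm above the bench and 42 mm out from the back plate, where board 0 hangs; axes as the stand's. To unhook, lift the board 11 to 18 mm, then draw it 35 mm or more along the stand's -x
- peg_1 (a point): point on top of the middle peg, 96 mm above the bench and 42 mm out from the back plate, where board 1 hangs; axes as the stand's. To unhook, lift the board 11 to 18 mm, then draw it 35 mm or more along the stand's -x
- peg_2 (a point): point on top of the +y peg, 96 mm above the bench and 42 mm out from the back plate, where board 2 hangs; axes as the stand's. To unhook, lift the board 11 to 18 mm, then draw it 35 mm or more along the stand's -x
- board_0_mid (a point): centre (55 mm above the lower edge) of sample board 0, hung on peg 0 or absent. Plywood with grey laminate face: 18 mm thick (board x, laminate on -x), 44 wide (y), 110 tall (z), 75 g; through slot on the centre line, 16 wide, 46 to 76 mm above the lower edge. Pinch the solid top 34 mm across the thickness. Hung, its slot's upper edge rests on the peg: lower edge 20 mm, top 130 mm above the bench
- board_1_mid (a point): centre (55 mm above the lower edge) of sample board 1, hung on peg 1 or absent. Plywood with grey laminate face: 18 mm thick (board x, laminate on -x), 44 wide (y), 110 tall (z), 75 g; through slot on the centre line, 16 wide, 46 to 76 mm above the lower edge. Pinch the solid top 34 mm across the thickness. Hung, its slot's upper edge rests on the peg: lower edge 20 mm, top 130 mm above the bench
- board_2_mid (a point): centre (55 mm above the lower edge) of sample board 2, hung on peg 2 or absent. Plywood with grey laminate face: 18 mm thick (board x, laminate on -x), 44 wide (y), 110 tall (z), 75 g; through slot on the centre line, 16 wide, 46 to 76 mm above the lower edge. Pinch the solid top 34 mm across the thickness. Hung, its slot's upper edge rests on the peg: lower edge 20 mm, top 130 mm above the bench
- press_slot (a point): middle of the locking press's loading gap, on its bed (12 mm above the bench). Axes of the press, yawed up to 0.2 rad: +x to the fixed jaw, y along the jaws. Open gap: 16 mm to each side in x, 80 mm to each side in y, jaws reach 48 mm above the bed. Boards stand in it on their lower edges in one row along y, 52 mm apart, thickness across the gap
- press_pad: rubber-faced moving jaw bar of the press, 166 mm long, springy (15 N/mm, squeezed 3 to 4 mm when locked on boards): it slides along the press's +x and pushes the boards against the fixed jaw. Its origin lies on the bench 3 mm to -x of press_slot when open, not on the bar
- handle (a joint): angle of the press's moving handle (rad): 0 = fully open, held there by a weak spring; 0.85 = over centre; 1.00 = at its stop, locked on the boards. It takes up to about 8 N at the push point and closes anticlockwise seen from above. With no board between the jaws it does not stay locked
- handle_pivot (a point): vertical axis of the handle, 46 mm above the bench, at (-79, +55) mm from press_slot in the press's axes. Its axes turn with the handle
- handle_push (a point): point on the handle's robot-side face, 115 mm from the pivot, 46 mm above the bench. The bar is 14 mm thick, from 33 to 59 mm above the bench, and ends 138 mm from the pivot (black grip). Axes turn with the handle: +x through the bar in the closing direction, -y along the bar to its free end. Locked, the handle is parallel to the jaws and these axes match the press's
- release (a joint): angle of the release lever (rad): 0 = at rest, sprung back there; at most 0.70. Pushing its outer end along the press's +x turns it up; past about 0.5 its inner arm has pried the locked handle back over centre, and the handle springs open by itself towards the press's -x. About 6 N at the tip
- release_tip (a point): on the axis of the upright steel stub (16 mm diameter, 34 to 80 mm above the bench; this point at 66) at the release lever's outer end. The lever's vertical pivot is 80 mm away, along the press's +y at rest, so the stub first moves along the press's +x and curves to +y. At rest it is at (-52, -152) mm from press_slot in the press's axes. Axes turn with the lever
- rack: loose wooden rack, 0.7 kg; origin at the centre of its underside. Base 100 x 176 x 8 mm; on it a channel open at the top, 24 mm wide (rack x), 160 mm long (rack y), walls 10 mm thick, tops 53 mm above the bench. Boards stand in it on their lower edges, 8 mm above the bench, in one row, thickness across the channel, e.g. at y = -52, 0, +52 mm. It may get bumped
- calculator: bystander: desk calculator 75 x 125 x 16 mm, origin centre of underside
- folding_rule: bystander: wooden folding rule, half folded, about 220 mm, 12 mm high
- pencil_cup: bystander: white cup with pencils, 72 mm wide, 150 mm high with the pencils

How it is judged:
By the outcome, as a careful person would: the job done as asked, in the order asked, and still so for the second after the job is handed in, with the robot touching nothing.
Of board_0, board_1, board_2 only 2 to 3 are there at a start; the rules pass over those that are not, and their reading is None.
At some moment in a run one of rack may be knocked a few centimetres aside while the robot is not near it.
It also fails if it takes over 210 s, if anything falls off the work surface, if the arm or the gripper's body presses on something with over 40 N, if the wrist force passes 120 N, or if a joint passes its speed limit or range.

## Working session

There is one attempt and no reset: what is moved stays moved. The work goes in short steps, Python scripts to look and compute and a tool call to move; the robot and the scene stay as the last step left them, time stands still between calls to the robot, and variables do not carry over. Pictures are saved under pics/ and viewed, and the job is handed in when it is done.

Besides the shell and the picture viewer there is one more tool, called after "Emit:" as name(argument=value, ...), one argument or row to a line, values as JSON. drive_tool: Moves the arm, as the interface text tells. Its arguments: {"type":"object","properties":{"increments":{"type":"array","items":{"type":"array"}},"jaw":{"type":"number"}},"required":["increments"]}

```bash
ls; mkdir -p pics; python3 - <<'E'
from cell import env
import cv2
s=env.state(); print({k:s[k] for k in('t','eef_pos','tcp_rot','opening','ft_force')})
for n in('scene','top','wrist'):
    p=env.read_camera(n); cv2.imwrite(f'pics/{n}0.png',p['pixels'])
    if n!='wrist':
        for t in['peg_stand','peg_0','peg_1','peg_2','board_0_mid','press_slot','press_pad','handle_pivot','handle_push','release_tip','rack','calculator','folding_rule','pencil_cup']:
            for f in('tip_of',):
                r=getattr(env,f)(t,p); print(n,t,[(round(q['score'],2),[round(float(v)) for v in q['point']],[k for k in q if k not in('score','point')]) for q in r[:4]])
E
```

```text
pics
{'t': 0.0, 'eef_pos': array([234.48949121, 579.08617419, 214.06781276]), 'tcp_rot': array([-3.14050845e+00, -1.05265338e-04,  2.75677578e+00]), 'opening': 1.0029793315726154, 'ft_force': array([-0.09414819, -0.38108122,  0.86261046])}
scene peg_stand [(0.69, [577, -90, 69], []), (0.64, [548, 304, 2], [])]
scene peg_0 [(0.76, [512, 282, 98], []), (0.74, [542, 229, 93], []), (0.73, [475, 325, 97], [])]
scene peg_1 [(0.76, [512, 282, 98], []), (0.74, [542, 229, 93], []), (0.73, [475, 325, 97], [])]
scene peg_2 [(0.76, [512, 282, 98], []), (0.74, [542, 229, 93], []), (0.73, [475, 325, 97], [])]
scene board_0_mid []
scene press_slot [(0.64, [637, 67, 17], [])]
scene press_pad [(0.97, [635, 62, -2], [])]
scene handle_pivot [(0.73, [561, 122, 48], [])]
scene handle_push [(0.96, [462, 69, 48], [])]
scene release_tip [(0.8, [580, -91, 71], [])]
scene rack [(0.85, [502, -347, -2], [])]
scene calculator [(0.72, [359, 170, 3], [])]
scene folding_rule [(0.62, [346, -215, 0], [])]
scene pencil_cup [(0.73, [769, -132, -3], []), (0.56, [564, 121, 46], [])]
top peg_stand [(0.76, [547, 304, -2], [])]
top peg_0 [(0.79, [510, 278, 97], []), (0.77, [478, 328, 93], []), (0.66, [543, 231, 92], []), (0.46, [548, 309, -3], [])]
top peg_1 [(0.79, [510, 278, 97], []), (0.77, [478, 328, 93], []), (0.66, [543, 231, 92], []), (0.46, [548, 309, -3], [])]
top peg_2 [(0.79, [510, 278, 97], []), (0.77, [478, 328, 93], []), (0.66, [543, 231, 92], []), (0.46, [548, 309, -3], [])]
top board_0_mid []
top press_slot [(0.98, [638, 64, 12], [])]
top press_pad []
top handle_pivot [(0.6, [563, 120, 47], []), (0.53, [480, 329, 92], [])]
top handle_push [(0.79, [461, 72, 47], []), (0.67, [547, 233, 92], [])]
top release_tip [(0.6, [584, -87, 67], [])]
top rack [(0.98, [509, -343, 1], [])]
top calculator [(0.95, [352, 174, -1], [])]
top folding_rule [(0.59, [352, -216, -1], [])]
top pencil_cup [(0.91, [770, -133, 1], [])]
```

View pics/scene0.png

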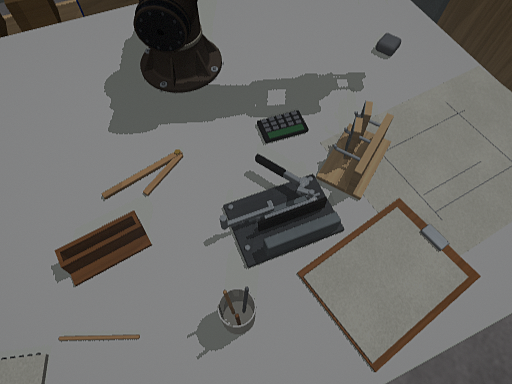

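View pics/top0.png

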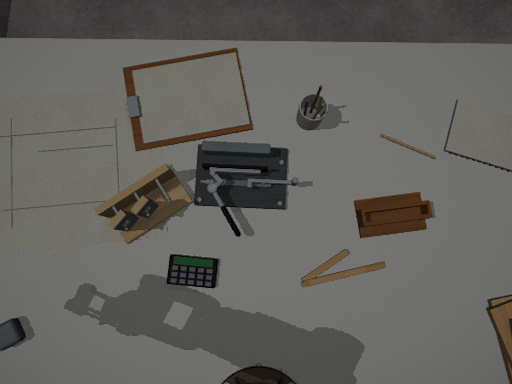

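View pics/wrist0.png

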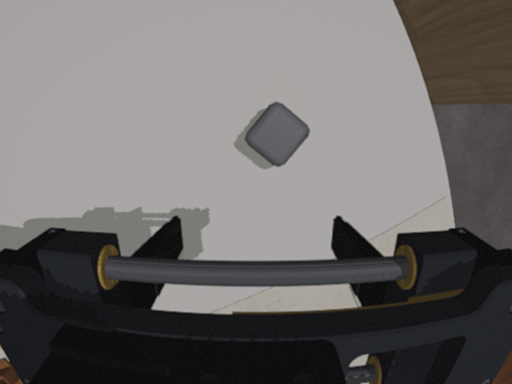

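The two boards hang on the middle and +y pegs; in the top picture they are at about (147,208) and (123,221), and the -y peg at (165,188) is empty. I'll refine the poses next.

```bash
cat > h.py <<'E'
from cell import env
import numpy as np, cv2
from scipy.spatial.transform import Rotation as R
def cam(p):
    h,w=p['pixels'].shape[:2]; f=h/2/np.tan(np.radians(p['vertical_fov'])/2)
    return f,p['cx'],p['cy'],np.array(p['world_to_cam'])
def proj(p,X):
    f,cx,cy,T=cam(p); X=np.atleast_2d(X); c=X@T[:3,:3].T+T[:3,3]
    return np.c_[cx+f*c[:,0]/c[:,2],cy+f*c[:,1]/c[:,2]]
def unproj(p,u,v,z):
    f,cx,cy,T=cam(p); d=T[:3,:3].T@np.array([(u-cx)/f,(v-cy)/f,1]); o=-T[:3,:3].T@T[:3,3]
    return o+d*(z-o[2])/d[2]
def box(x0,x1,y0,y1,z0,z1):
    c=[(x,y,z) for z in(z0,z1) for x,y in((x0,y0),(x1,y0),(x1,y1),(x0,y1))]
    e=[(0,1),(1,2),(2,3),(3,0),(4,5),(5,6),(6,7),(7,4),(0,4),(1,5),(2,6),(3,7)]
    return np.array(c,float),e
def fr(pose,pts):
    x,y,a=pose; c,s=np.cos(a),np.sin(a); P=np.array(pts,float)
    return np.c_[x+c*P[...,0]-s*P[...,1],y+s*P[...,0]+c*P[...,1],P[...,2]]
def draw(img,p,pose,b,col,off,sc):
    pts,e=b; q=(proj(p,fr(pose,pts))-off)*sc+sc/2
    for i,j in e: cv2.line(img,tuple(int(round(t)) for t in q[i]),tuple(int(round(t)) for t in q[j]),col,1,cv2.LINE_AA)
def crop(p,x0,y0,x1,y1,sc):
    return cv2.resize(p['pixels'][y0:y1,x0:x1],None,fx=sc,fy=sc,interpolation=cv2.INTER_CUBIC),np.array([x0,y0])
def go(pos,yaw=None,ret=False):
    """remaining displacement in tool axes, in full-scale units; tool down with given yaw"""
    s=env.state(); M=R.from_euler('xyz',s['tcp_rot'])
    cur=np.array(s['eef_pos']); d=M.inv().apply(np.array(pos)-cur)/30
    if yaw is None: yaw=s['tcp_rot'][2]
    tgt=R.from_euler('xyz',[np.pi,0,yaw]); w=(M.inv()*tgt).as_rotvec()/0.08
    print('t',round(s['t'],1),'at',cur.round(1),'rot',np.round(s['tcp_rot'],3),'F',np.round(s['ft_force'],1),'op',round(s['opening'],2))
    print('shift',d.round(3),'turn',w.round(3))
E
cat > ov.py <<'E'
from h import *
import sys
def overlay(p,name,stand,press,rack,reg,sc):
    im,off=crop(p,*reg,sc); im=np.clip(im.astype(float)*1.5,0,255).astype(np.uint8)
    G,Rd,B,Y=(0,255,0),(0,0,255),(255,100,0),(0,255,255)
    draw(im,p,stand,box(0,0,-100,100,0,100),G,off,sc)
    for y in(-60,0,60):draw(im,p,stand,box(-66,0,y,y,92,92),Rd,off,sc)
    for y in(0,60):draw(im,p,stand,box(-51,-33,y-22,y+22,20,130),Y,off,sc)
    draw(im,p,press,box(-16,16,-80,80,60,60),G,off,sc)
    draw(im,p,press,box(-16,16,-80,80,12,12),B,off,sc)
    draw(im,p,press,box(-52,-52,-152,-152,34,80),Rd,off,sc)
    draw(im,p,press,box(-79,-79,55,55,0,60),Rd,off,sc)
    draw(im,p,rack,box(-50,50,-88,88,0,8),G,off,sc)
    draw(im,p,rack,box(-12,12,-80,80,53,53),Rd,off,sc)
    cv2.imwrite(f'pics/{name}.png',im)
if __name__=='__main__':
    p=env.read_camera('top'); s=(548,304,.55);pr=(637.5,65.5,-.02);r=(506,-345,.05)
    overlay(p,'o1',s,pr,r,(85,130,310,270),3.5 and 3,)
    overlay(p,'o2',s,pr,r,(330,170,460,260),6)
E
python3 ov.py
```

```text
(no output)
```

View pics/o1.png

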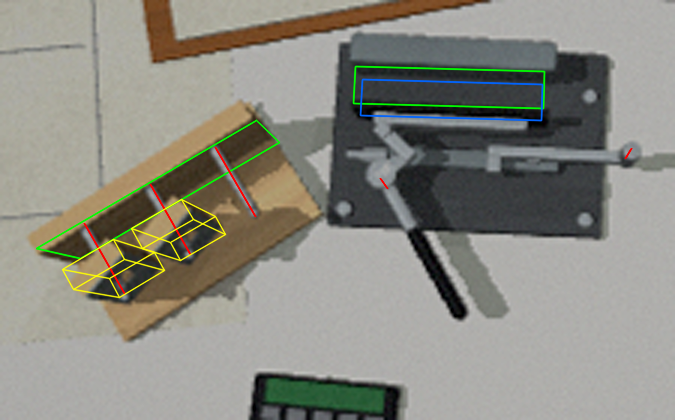

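View pics/o2.png

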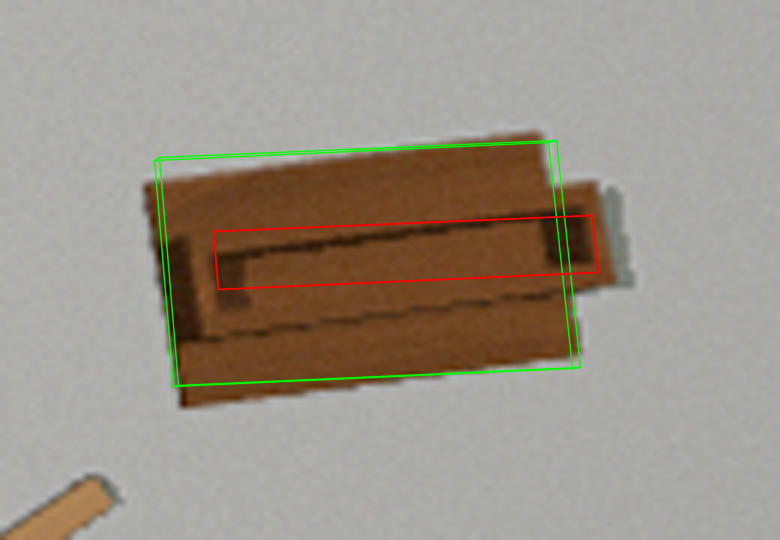

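```bash
python3 - <<'E'
from h import *
p=env.read_camera('top')
im,_=crop(p,90,155,200,245,7); cv2.imwrite('pics/c1.png',np.clip(im*1.5,0,255).astype(np.uint8))
im,_=crop(p,190,135,310,215,6.5); cv2.imwrite('pics/c2.png',np.clip(im*1.8,0,255).astype(np.uint8))
p=env.read_camera('scene')
im,_=crop(p,310,95,400,200,5.7); cv2.imwrite('pics/c3.png',np.clip(im*1.5,0,255).astype(np.uint8))
# rack corner fit
E
```

```text
(no output)
```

View pics/c1.png

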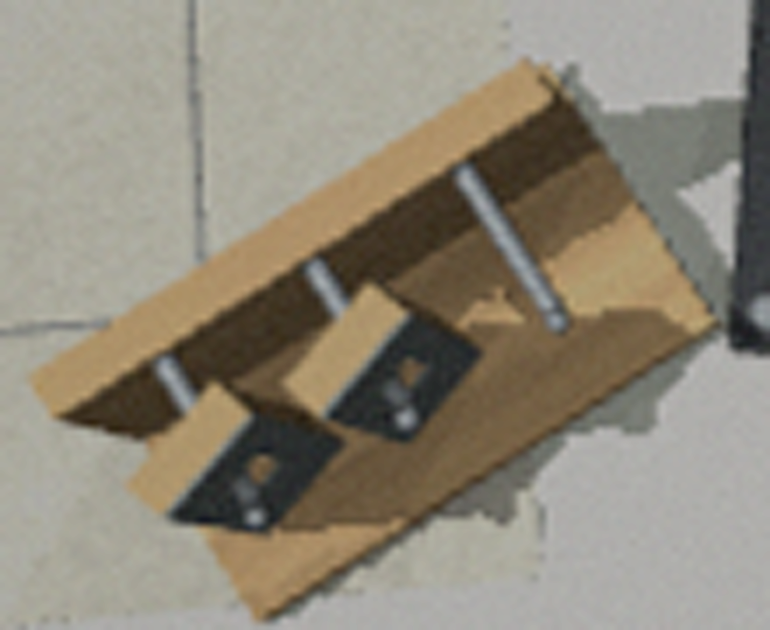

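View pics/c2.png

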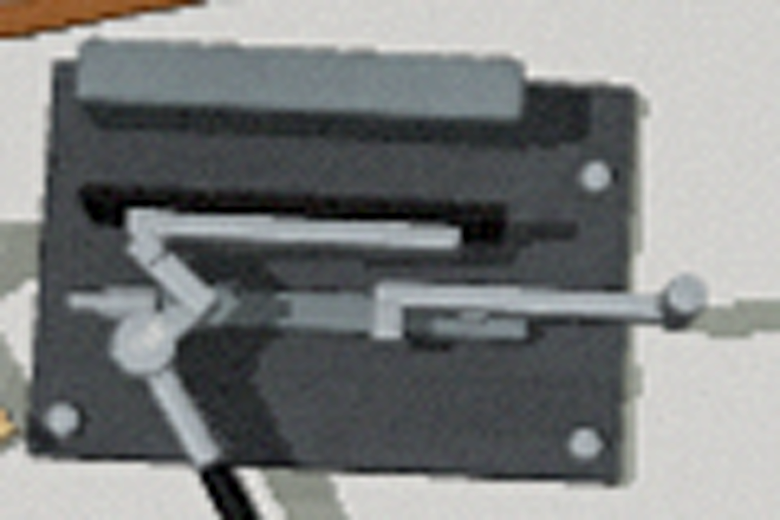

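View pics/c3.png

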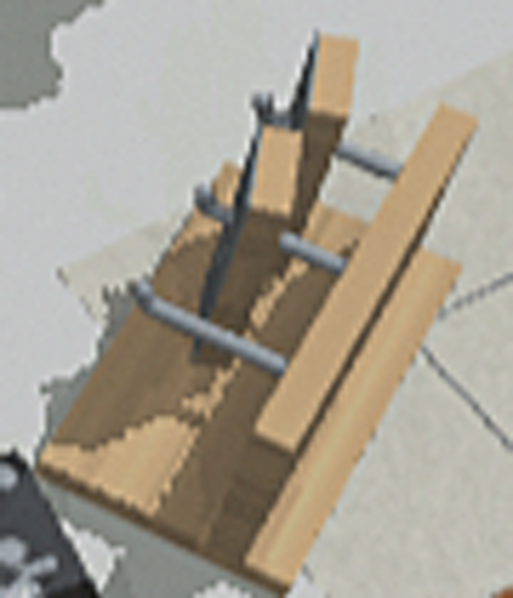

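```bash
cat > fit.py <<'E'
from h import *
from scipy.optimize import least_squares
def fit(obs,x0):
    # obs: list of (picture, local xyz, px(u,v))
    def f(q): return np.concatenate([proj(p,fr(q,[l]))[0]-np.array(u) for p,l,u in obs])
    r=least_squares(f,x0,x_scale=[10,10,.05],loss='soft_l1'); return r.x,r.fun.reshape(-1,2)
def px(u,v,off,sc): return ((u+.5)/sc-.5+off[0],(v+.5)/sc-.5+off[1])
E
python3 - <<'E'
from fit import *
t=env.read_camera('top');s=env.read_camera('scene')
a=lambda u,v:px(u,v,(90,155),7); b=lambda u,v:px(u,v,(310,95),5.7)
T=[(t,(0,100,100),a(60,415)),(t,(0,-100,100),a(562,95)),
 (t,(-64,-60,101),a(558,318)),(t,(-64,0,101),a(405,416)),(t,(-64,60,101),a(255,515)),
 (t,(0,-60,92),a(465,170)),(t,(0,0,92),a(317,263)),(t,(0,60,92),a(163,363))]
S=[(s,(-64,-60,101),b(140,288)),(s,(-64,0,101),b(203,191)),(s,(-64,60,101),b(262,99)),
 (s,(0,-60,92),b(287,368)),(s,(0,0,92),b(343,263)),(s,(0,60,92),b(400,170)),(s,(0,-100,100),b(257,430)),(s,(0,100,100),b(442,103))]
for o in(T,S,T+S):
    q,r=fit(o,(548,304,.5)); print('stand',q.round(3),np.abs(r).max(1).round(1))
c=lambda u,v:px(u,v,(190,135),6.5)
P=[(t,(16,0,60),c(299,109)),(t,(-79,55,62),c(145,340)),(t,(-52,-152,80),c(687,292))]
q,r=fit(P,(637,65,0));print('press',q.round(3),r.round(2).tolist())
d=lambda u,v:px(u,v,(330,170),6)
K=[(t,(50,88,8),d(147,183)),(t,(50,-88,8),d(542,132)),(t,(-50,-88,8),d(580,356)),(t,(-50,88,8),d(180,406))]
q,r=fit(K,(506,-345,0.1));print('rack',q.round(3),r.round(2).tolist())
# jaw edge yaw
A=unproj(t,*c(78,100),60);B=unproj(t,*c(520,118),60);print('jaw',A.round(1),B.round(1),np.arctan2(A[1]-B[1],A[0]-B[0])-np.pi/2)
# boards tops z=130
for n,qs in(('b1',[(370,282),(412,310),(325,417),(285,384)]),('b2',[(213,381),(252,415),(167,519),(128,486)])):
    W=np.array([unproj(t,*a(*u),130) for u in qs]); v=W[0]+W[1]-W[2]-W[3]; e=W[0]-W[3]
    print(n,W.mean(0).round(1),'long dirs',np.round([np.arctan2(e[0],-e[1]),np.arctan2((W[1]-W[2])[0],-(W[1]-W[2])[1])],3),np.linalg.norm(e).round(1),np.linalg.norm(W[0]-W[1]).round(1))
print('T',t['world_to_cam'])
E
```

```text
stand [545.254 302.899   0.59 ] [0.8 0.9 0.  0.3 0.3 0.2 0.  0.7]
stand [545.192 303.084   0.604] [1.2 0.7 0.4 0.1 0.7 0.5 1.  0.9]
stand [545.221 302.984   0.597] [1.  0.7 0.2 0.4 0.3 0.3 0.  0.6 1.1 0.8 0.6 0.3 0.8 0.4 1.3 0.6]
press [ 6.40147e+02  6.24880e+01 -4.60000e-02] [[0.18, -0.01], [-0.33, 0.09], [0.14, -0.09]]
rack [ 5.02775e+02 -3.42580e+02  1.27000e-01] [[-0.14, -0.55], [-0.41, 0.01], [0.15, 0.3], [0.39, 0.18]]
jaw [659.1 148.5  60. ] [653.1 -24.2  60. ] -0.03446181051646402
b1 [511.4 280.1 130. ] long dirs [0.912 0.922] 43.1 17.0
b2 [477.5 330.3 130. ] long dirs [0.929 0.922] 43.3 17.4
T [[ 4.94259591e-03 -9.99944235e-01  9.33262954e-03  1.10588533e+01]
 [-9.89715654e-01 -6.22586704e-03 -1.42913131e-01  5.53240035e+02]
 [ 1.42963265e-01 -8.53028769e-03 -9.89691234e-01  9.75673052e+02]
 [ 0.00000000e+00  0.00000000e+00  0.00000000e+00  1.00000000e+00]]
```

```bash
python3 - <<'E'
from h import *
go((477.5,330.3,180),2.49)
E
```

```text
t 1.8 at [234.6 579.3 214.6] rot [ 3.142 -0.     2.757] F [ 0.8 -0.5 -0.3] op 1.0
shift [-10.621  -4.654   1.154] turn [ 1.000e-03 -0.000e+00  3.335e+00]
```

Emit:
drive_tool(
  increments=[
    [[-1,-0.4,0.1],[0,0,0.8]],
    [[-1,-0.4,0.1],[0,0,0.8]],
    [[-1,-0.4,0.1],[0,0,0.8]],
    [[-1,-0.4,0.1],[0,0,0.9]],
    [[-1,-0.4,0.1],[0,0,0]],
  ],
  jaw=0,
)

```text
t: 2.22
eef_pos: [336.1, 452.7, 199.5]
tcp_rot: [3.141, 0.0, 2.488]
ft_force: [1.0, 0.3, -0.6]
opening: 0.705
```

```bash
python3 - <<'E'
from h import *
go((477.5,330.3,180),2.49)
E
```

```text
t 2.2 at [336.1 452.7 199.5] rot [3.141 0.    2.488] F [ 1.   0.3 -0.6] op 0.71
shift [-6.222 -0.378  0.65 ] turn [ 0.005  0.    -0.019]
```

Emit:
drive_tool(
  increments=[
    [[-1,-0.08,0.13],[0,0,0]],
    [[-1,-0.08,0.13],[0,0,0]],
    [[-1,-0.08,0.13],[0,0,0]],
    [[-1,-0.08,0.13],[0,0,0]],
    [[-1,-0.06,0.13],[0,0,0]],
  ],
)

```text
t: 2.63
eef_pos: [448.9, 353.0, 180.2]
tcp_rot: [3.141, 0.0, 2.493]
ft_force: [0.2, 0.2, 0.6]
opening: 0.499
```

Emit:
drive_tool(
  increments=[
    [[-0.9,0,0],[0,0,0]],
    [[-0.3,0,0],[0,0,0]],
    [[0,0,0],[0,0,0]],
  ],
)

```text
t: 2.88
eef_pos: [477.9, 331.2, 180.0]
tcp_rot: [3.141, 0.0, 2.49]
ft_force: [-0.8, 0.4, 0.3]
opening: 0.504
```

```bash
python3 - <<'E'
from h import *
go((477.5,330.3,108),2.49)
p=env.read_camera('wrist'); cv2.imwrite('pics/w1.png',p['pixels'])
p=env.read_camera('scene')
im,_=crop(p,310,70,400,200,4.5); cv2.imwrite('pics/s1.png',im)
E
```

```text
t 2.9 at [477.9 331.2 180. ] rot [3.141 0.    2.49 ] F [-0.8  0.4  0.3] op 0.5
shift [-0.007 -0.033  2.4  ] turn [0.002 0.002 0.002]
```

View pics/w1.png

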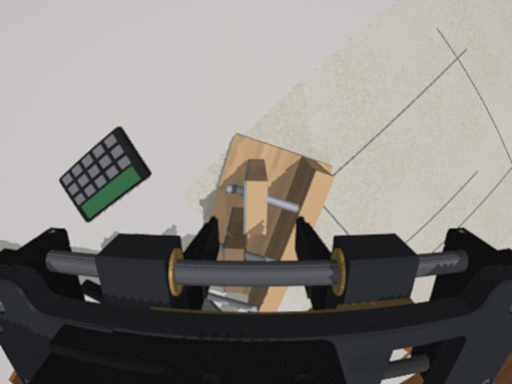

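```bash
cat >> h.py <<'E'
def projw(p,X):
    f,cx,cy,T=cam(p); X=np.atleast_2d(X); c=X@T[:3,:3].T+T[:3,3]
    r=np.hypot(c[:,0],c[:,1]); th=np.arctan2(r,c[:,2]); k=f*th/np.maximum(r,1e-9)
    return np.c_[cx+k*c[:,0],cy+k*c[:,1]]
E
python3 - <<'E'
from h import *
p=env.read_camera('wrist'); im=p['pixels'].copy(); im=cv2.resize(im,None,fx=1.5,fy=1.5)
for c,col in(((477.5,330.3,.92),(0,0,255)),((511.4,280.1,.92),(0,255,0))):
  P=fr(c,box(-9,9,-22,22,20,130)[0]); q=projw(p,P)*1.5
  for i,j in box(0,1,0,1,0,1)[1]: cv2.line(im,tuple(int(v) for v in q[i]),tuple(int(v) for v in q[j]),col,1)
cv2.imwrite('pics/w1b.png',im[150:480,200:600])
E
```

```text
(no output)
```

View pics/w1b.png

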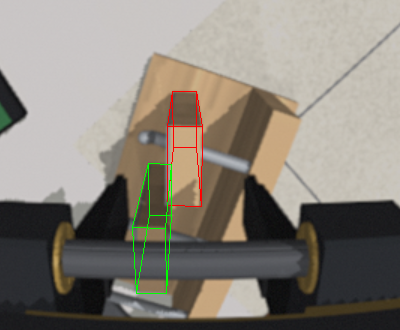

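The overlay matches the board, so I'll descend and grip.

Emit:
drive_tool(
  increments=[
    [[0,0,0.8],[0,0,0]],
    [[0,0,0.8],[0,0,0]],
    [[0,0,0.6],[0,0,0]],
    [[0,0,0.2],[0,0,0]],
    [[0,0,0],[0,0,0]],
  ],
)

```text
t: 3.45
eef_pos: [475.2, 332.9, 107.1]
tcp_rot: [-3.14, -0.001, 2.494]
ft_force: [-0.0, 0.2, 0.2]
opening: 0.502
```

Emit:
drive_tool(
  increments=[
    [[0,0,0],[0,0,0]],
    [[0,0,0],[0,0,0]],
    [[0,0,0],[0,0,0]],
    [[0,0,0],[0,0,0]],
    [[0,0,0],[0,0,0]],
  ],
  jaw=-1,
)

```text
t: 3.87
eef_pos: [476.7, 332.4, 108.8]
tcp_rot: [3.141, 0.0, 2.493]
ft_force: [-0.2, -1.0, 0.2]
opening: 0.205
```

Emit:
drive_tool(
  increments=[
    [[0,0,0],[0,0,0]],
    [[0,0,0],[0,0,0]],
    [[0,0,0],[0,0,0]],
  ],
)

```text
t: 4.12
eef_pos: [476.7, 332.5, 108.6]
tcp_rot: [3.141, 0.0, 2.493]
ft_force: [-1.3, 0.3, 6.5]
opening: 0.184
```

```bash
python3 - <<'E'
from h import *
go((477.5,330.3,123),2.168)
p=env.read_camera('scene')
im,_=crop(p,290,60,420,200,4); cv2.imwrite('pics/s2.png',im)
E
```

```text
t 4.1 at [476.7 332.5 108.6] rot [3.141 0.    2.493] F [-1.3  0.3  6.5] op 0.18
shift [-0.064 -0.042 -0.479] turn [1.100e-02 1.000e-03 4.059e+00]
```

View pics/s2.png

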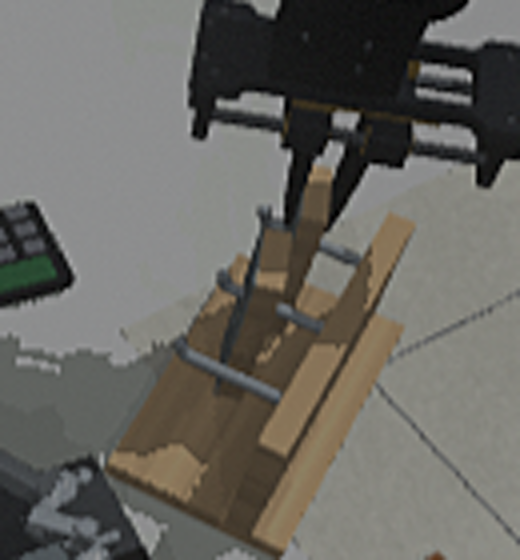

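Emit:
drive_tool(
  increments=[
    [[0,0,-0.2],[0,0,0.8]],
    [[0,0,-0.1],[0,0,0.8]],
    [[0,0,-0.1],[0,0,0.8]],
    [[0,0,0],[0,0,0.8]],
    [[0,0,-0.1],[0,0,0.8]],
  ],
)

```text
t: 4.58
eef_pos: [476.3, 332.2, 122.7]
tcp_rot: [-3.141, -0.0, 2.17]
ft_force: [1.3, 0.4, -0.6]
opening: 0.184
```

```bash
python3 - <<'E'
from h import *
go((477,330,123),2.168)
E
```

```text
t 4.6 at [476.3 332.2 122.7] rot [-3.141 -0.     2.17 ] F [ 1.3  0.4 -0.6] op 0.18
shift [-0.072 -0.022 -0.01 ] turn [-0.011 -0.002  0.019]
```

Emit:
drive_tool(
  increments=[
    [[0,-0.4,0],[0,0,0]],
    [[0,-0.5,0],[0,0,0]],
    [[0,-0.5,0],[0,0,0]],
    [[0,-0.5,0],[0,0,0]],
    [[0,-0.3,0],[0,0,0]],
  ],
)

```text
t: 5.0
eef_pos: [420.9, 294.2, 122.9]
tcp_rot: [-3.14, -0.0, 2.173]
ft_force: [0.3, 0.2, -1.1]
opening: 0.185
```

```bash
python3 - <<'E'
from h import *
go((427,297,220),1.53)
p=env.read_camera('scene')
im,_=crop(p,290,60,420,200,4); cv2.imwrite('pics/s3.png',im)
E
```

```text
t 5.0 at [420.9 294.2 122.9] rot [-3.14  -0.     2.173] F [ 0.3  0.2 -1.1] op 0.19
shift [-0.037  0.218 -3.236] turn [-1.400e-02  3.000e-03  8.035e+00]
```

View pics/s3.png

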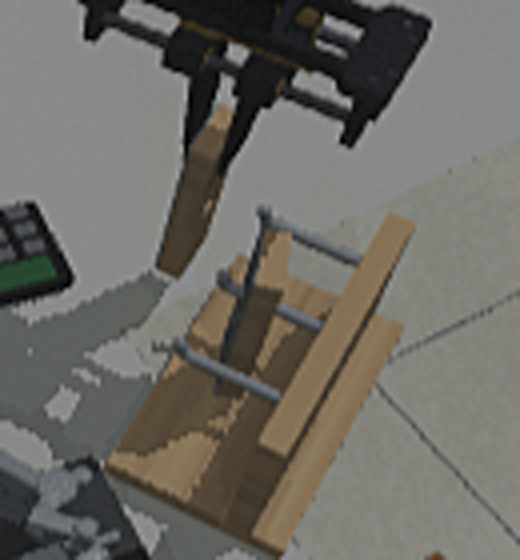

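Emit:
drive_tool(
  increments=[
    [[0,0,-0.7],[0,0,0.8]],
    [[0,0,-0.7],[0,0,0.8]],
    [[0,0,-0.7],[0,0,0.8]],
    [[0,0,-0.7],[0,0,0.8]],
    [[0,0,-0.7],[0,0,0.8]],
  ],
)

```text
t: 5.47
eef_pos: [422.5, 295.2, 229.3]
tcp_rot: [3.141, -0.0, 1.85]
ft_force: [1.1, 0.6, -0.9]
opening: 0.187
```

Emit:
drive_tool(
  increments=[
    [[0,0,0],[0,0,0.8]],
    [[0,0,0],[0,0,0.8]],
    [[0,0,0],[0,0,0.8]],
    [[0,0,0],[0,0,0.8]],
    [[0,0,0],[0,0,0.8]],
  ],
)

```text
t: 5.88
eef_pos: [422.6, 295.2, 228.2]
tcp_rot: [3.141, -0.0, 1.53]
ft_force: [-0.4, -0.7, -1.9]
opening: 0.187
```

```bash
python3 - <<'E'
from h import *
go((640,90,210),1.531)
E
```

```text
t 5.9 at [422.6 295.2 228.2] rot [ 3.141 -0.     1.53 ] F [-0.4 -0.7 -1.9] op 0.19
shift [-6.537  7.521  0.608] turn [ 0.004 -0.003 -0.018]
```

Emit:
drive_tool(
  increments=[
    [[-0.8,0.9,0],[0,0,0]],
    [[-0.8,0.9,0],[0,0,0]],
    [[-0.8,0.9,0],[0,0,0]],
    [[-0.8,0.9,0.1],[0,0,0]],
    [[-0.8,0.9,0.1],[0,0,0]],
  ],
)

```text
t: 6.3
eef_pos: [554.1, 168.7, 222.2]
tcp_rot: [3.141, -0.0, 1.533]
ft_force: [0.1, 0.9, -0.3]
opening: 0.187
```

Emit:
drive_tool(
  increments=[
    [[-0.8,0.9,0.2],[0,0,0]],
    [[-0.7,0.9,0.2],[0,0,0]],
    [[-0.6,0.8,0],[0,0,0]],
    [[-0.4,0.4,0],[0,0,0]],
    [[0,0,0],[0,0,0]],
  ],
)

```text
t: 6.72
eef_pos: [642.0, 88.9, 209.2]
tcp_rot: [3.141, 0.0, 1.53]
ft_force: [-0.7, 0.5, -1.0]
opening: 0.191
```

```bash
python3 - <<'E'
from h import *
go((640,90,101),1.531)
for n in('top','scene'):
    p=env.read_camera(n); cv2.imwrite(f'pics/{n}4.png',p['pixels'])
p=env.read_camera('wrist'); cv2.imwrite('pics/w4.png',p['pixels'])
E
```

```text
t 6.7 at [642.   88.9 209.2] rot [3.141 0.    1.53 ] F [-0.7  0.5 -1. ] op 0.19
shift [ 0.037 -0.07   3.607] turn [ 0.002  0.004 -0.013]
```

View pics/w4.png

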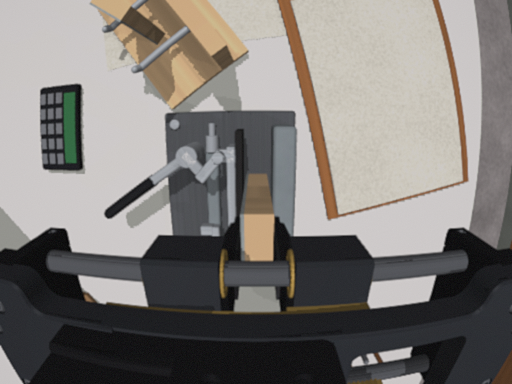

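View pics/scene4.png

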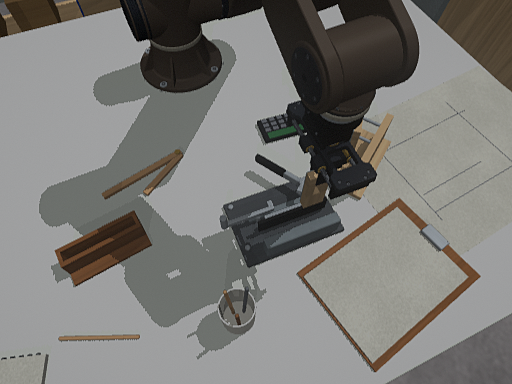

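```bash
cat >> h.py <<'E'
def unprojw(p,u,v,z):
    f,cx,cy,T=cam(p); a,b=u-cx,v-cy; r=np.hypot(a,b); th=r/f
    d=T[:3,:3].T@np.array([np.sin(th)*a/r,np.sin(th)*b/r,np.cos(th)]); o=-T[:3,:3].T@T[:3,3]
    return o+d*(z-o[2])/d[2]
E
python3 - <<'E'
from h import *
p=env.read_camera('wrist'); im,_=crop(p,160,100,300,240,4.2); im=np.clip(im*1.6,0,255).astype(np.uint8)
for pr,col in(((639,64,-.04),(0,255,0)),):
  for z in(12,60):
    q=(projw(p,fr(pr,[(x,y,z) for x,y in((-16,-80),(-16,80),(16,80),(16,-80))]))-[160,100])*4.2+2
    cv2.polylines(im,[q.astype(int)],True,col if z==60 else(255,0,0),1)
  q=(projw(p,fr(pr,[(-79,55,60)]))[0]-[160,100])*4.2; cv2.circle(im,tuple(q.astype(int)),4,(0,0,255),1)
cv2.imwrite('pics/w4b.png',im)
E
```

```text
(no output)
```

View pics/w4b.png

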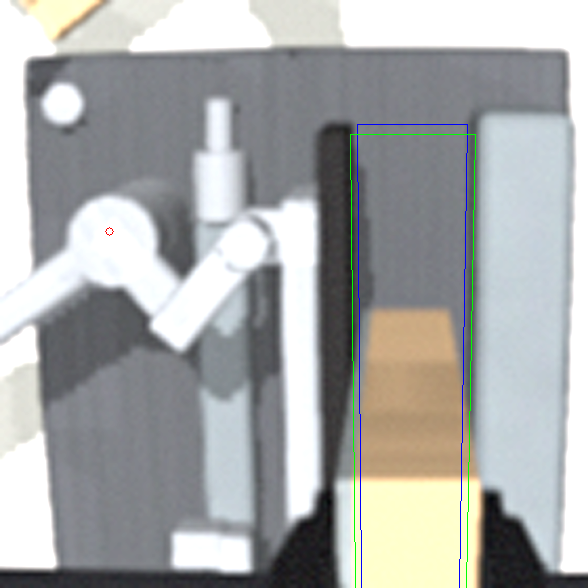

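Emit:
drive_tool(
  increments=[
    [[0,-0.05,0.8],[0,0,0]],
    [[0,0,0.8],[0,0,0]],
    [[0,0,0.8],[0,0,0]],
    [[0,0,0.7],[0,0,0]],
    [[0,0,0.3],[0,0,0]],
  ],
)

```text
t: 7.33
eef_pos: [636.5, 92.6, 105.9]
tcp_rot: [-3.139, 0.0, 1.534]
ft_force: [-0.5, 0.1, -1.2]
opening: 0.186
```

Emit:
drive_tool(
  increments=[
    [[0,0,0],[0,0,0]],
    [[0,0,0.1],[0,0,0]],
    [[0,0,0.05],[0,0,0]],
    [[0,0,0],[0,0,0]],
  ],
)

```text
t: 7.67
eef_pos: [638.4, 91.8, 104.6]
tcp_rot: [3.14, -0.0, 1.533]
ft_force: [-0.7, -0.7, 0.3]
opening: 0.187
```

```bash
python3 - <<'E'
from h import *
go((640,90,100.6),1.531)
p=env.read_camera('wrist'); cv2.imwrite('pics/w5.png',p['pixels'])
p=env.read_camera('scene'); im,_=crop(p,200,120,400,270,3.5); cv2.imwrite('pics/s5.png',im)
E
```

```text
t 7.7 at [638.4  91.8 104.6] rot [ 3.14  -0.     1.533] F [-0.7 -0.7  0.3] op 0.19
shift [-0.059  0.054  0.134] turn [ 0.019 -0.003  0.025]
```

View pics/s5.png

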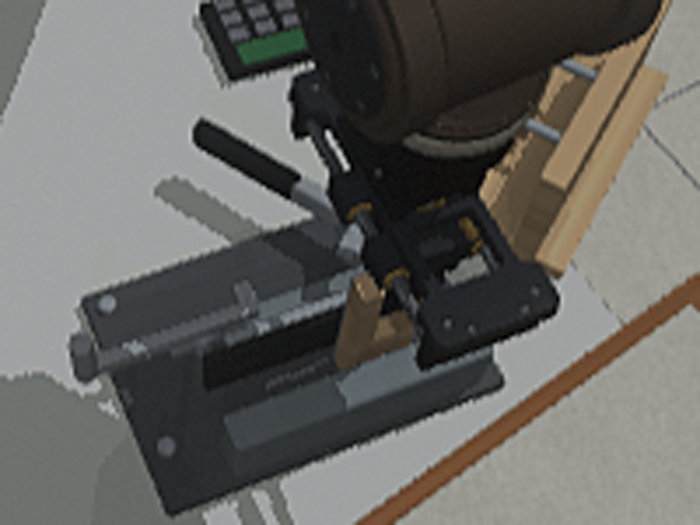

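Inside the jaws. I'll lower the board the rest of the way until there is contact.

Emit:
drive_tool(
  increments=[
    [[0,0.05,0.05],[0,0,0]],
    [[0,0,0.05],[0,0,0]],
    [[0,0,0.03],[0,0,0]],
    [[0,0,0],[0,0,0]],
  ],
)

```text
t: 8.1
eef_pos: [640.0, 91.5, 100.9]
tcp_rot: [3.14, -0.0, 1.533]
ft_force: [-1.7, -1.0, 9.0]
opening: 0.185
```

Emit:
drive_tool(
  increments=[
    [[0,0,-0.02],[0,0,0]],
    [[0,0,0],[0,0,0]],
    [[0,0,0],[0,0,0]],
    [[0,0,0],[0,0,0]],
  ],
  jaw=0,
)

```text
t: 8.43
eef_pos: [639.5, 91.6, 100.2]
tcp_rot: [-3.141, -0.0, 1.533]
ft_force: [0.6, -0.2, -0.9]
opening: 0.412
```

Emit:
drive_tool(
  increments=[
    [[0,0,-0.4],[0,0,0]],
    [[0,0,-0.8],[0,0,0]],
    [[0,0,-0.9],[0,0,0]],
    [[0,0,-0.9],[0,0,0]],
    [[0,0,-0.5],[0,0,0]],
  ],
)

```text
t: 8.85
eef_pos: [640.3, 91.6, 209.3]
tcp_rot: [3.138, -0.0, 1.533]
ft_force: [0.0, -0.5, 0.3]
opening: 0.5
```

```bash
python3 - <<'E'
from h import *
go((511.4,280.1,190),2.49)
p=env.read_camera('wrist'); cv2.imwrite('pics/w6.png',p['pixels'])
p=env.read_camera('scene'); im,_=crop(p,200,120,400,270,3.5); cv2.imwrite('pics/s6.png',im)
E
```

```text
t 8.8 at [640.3  91.6 209.3] rot [ 3.138 -0.     1.533] F [ 0.  -0.5  0.3] op 0.5
shift [ 6.115 -4.534  0.63 ] turn [  0.045   0.018 -11.964]
```

View pics/w6.png

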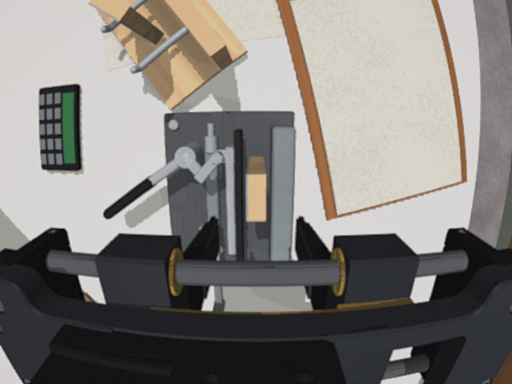

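View pics/s6.png

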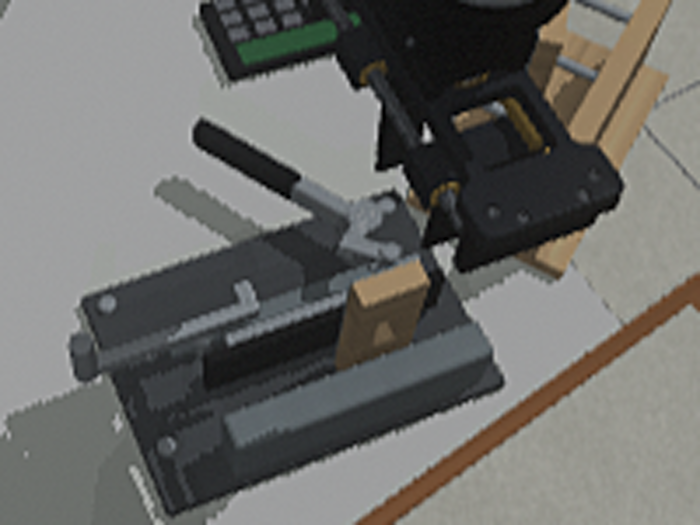

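Emit:
drive_tool(
  increments=[
    [[1,-0.8,0],[0,0,0]],
    [[1,-0.8,0],[0,0,0]],
    [[1,-0.8,0],[0,0,0]],
    [[1,-0.8,0],[0,0,0]],
    [[1,-0.8,0],[0,0,0]],
  ],
)

```text
t: 9.37
eef_pos: [523.8, 247.0, 204.7]
tcp_rot: [-3.141, 0.0, 1.532]
ft_force: [0.3, 0.7, 0.2]
opening: 0.497
```

Emit:
drive_tool(
  increments=[
    [[0.5,-0.2,0],[0,0,-1]],
    [[0.4,-0.1,0],[0,0,-1]],
    [[0.2,0,0],[0,0,-1]],
    [[0,0,0],[0,0,-1]],
    [[0,0,0],[0,0,-1]],
  ],
)

```text
t: 9.78
eef_pos: [515.1, 279.5, 204.6]
tcp_rot: [-3.14, -0.0, 1.938]
ft_force: [0.4, 0.4, 0.7]
opening: 0.499
```

Emit:
drive_tool(
  increments=[
    [[0,0,0],[0,0,-1]],
    [[0,0,0],[0,0,-1]],
    [[0,0,0],[0,0,-1]],
    [[0,0,0],[0,0,-1]],
    [[0,0,0],[0,0,-1]],
  ],
)

```text
t: 10.2
eef_pos: [515.3, 278.9, 204.6]
tcp_rot: [-3.14, -0.001, 2.337]
ft_force: [-0.6, 0.2, -0.3]
opening: 0.501
```

Emit:
drive_tool(
  increments=[
    [[0,0,0.1],[0,0,-1]],
    [[0,0,0.1],[0,0,-1]],
    [[0,0,0],[0,0,0]],
  ],
)

```text
t: 10.45
eef_pos: [515.2, 278.8, 198.2]
tcp_rot: [-3.14, -0.001, 2.496]
ft_force: [-0.4, -0.0, 0.2]
opening: 0.501
```

```bash
python3 - <<'E'
from h import *
go((511.4,280.1,180),2.49)
E
```

```text
t 10.4 at [515.2 278.8 198.2] rot [-3.140e+00 -1.000e-03  2.496e+00] F [-0.4 -0.   0.2] op 0.5
shift [ 0.125 -0.041  0.606] turn [-0.021 -0.013  0.08 ]
```

Emit:
drive_tool(
  increments=[
    [[0.1,-0.03,0.7],[0,0,0]],
    [[0,0,0.7],[0,0,0]],
    [[0,0,0.8],[0,0,0]],
    [[0,0,0.6],[0,0,0]],
    [[0,0,0.1],[0,0,0]],
  ],
)

```text
t: 10.87
eef_pos: [511.3, 279.5, 109.3]
tcp_rot: [-3.137, -0.003, 2.49]
ft_force: [-0.7, 0.2, -0.5]
opening: 0.499
```

Emit:
drive_tool(
  increments=[
    [[0,0,0.05],[0,0,0]],
    [[0,0,0],[0,0,0]],
  ],
)

```text
t: 11.03
eef_pos: [513.0, 280.3, 111.3]
tcp_rot: [3.141, 0.0, 2.492]
ft_force: [0.2, -0.3, 0.1]
opening: 0.501
```

```bash
python3 - <<'E'
from h import *
go((511.4,280.1,108.5),2.49)
p=env.read_camera('scene'); im,_=crop(p,290,60,420,200,4); cv2.imwrite('pics/s7.png',im)
E
```

```text
t 11.0 at [513.  280.3 111.3] rot [3.141 0.    2.492] F [ 0.2 -0.3  0.1] op 0.5
shift [ 0.039 -0.036  0.093] turn [0.003 0.001 0.02 ]
```

View pics/s7.png

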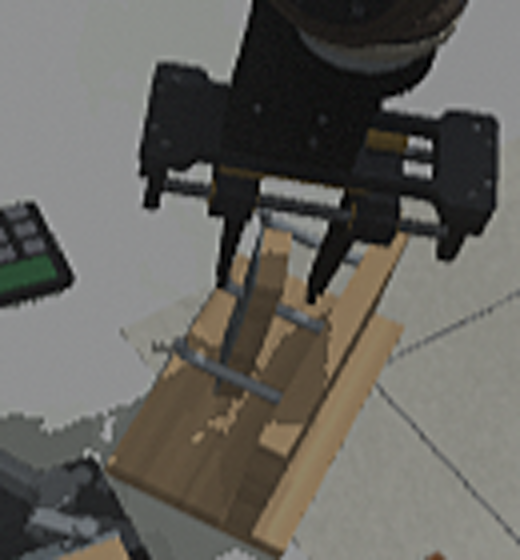

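Emit:
drive_tool(
  increments=[
    [[0.04,-0.04,0.08],[0,0,0]],
    [[0,0,0],[0,0,0]],
    [[0,0,0],[0,0,0]],
    [[0,0,0],[0,0,0]],
    [[0,0,0],[0,0,0]],
  ],
  jaw=-1,
)

```text
t: 11.5
eef_pos: [511.2, 280.0, 108.8]
tcp_rot: [3.141, 0.0, 2.493]
ft_force: [-0.2, 0.7, -0.1]
opening: 0.205
```

Emit:
drive_tool(
  increments=[
    [[0,0,0],[0,0,0]],
    [[0,0,0],[0,0,0]],
    [[0,0,0],[0,0,0]],
    [[0,0,0],[0,0,0]],
  ],
)

```text
t: 11.83
eef_pos: [511.2, 280.0, 108.7]
tcp_rot: [3.141, 0.0, 2.493]
ft_force: [-0.2, 0.3, 3.1]
opening: 0.19
```

Emit:
drive_tool(
  increments=[
    [[0,0,-0.2],[0,0,0.8]],
    [[0,0,-0.1],[0,0,0.8]],
    [[0,0,-0.1],[0,0,0.8]],
    [[0,0,0],[0,0,0.8]],
    [[0,0,-0.1],[0,0,0.8]],
  ],
)

```text
t: 12.25
eef_pos: [510.8, 279.8, 123.0]
tcp_rot: [-3.141, -0.0, 2.17]
ft_force: [0.4, 0.5, -0.4]
opening: 0.186
```

```bash
python3 - <<'E'
from h import *
go((511.4,280.1,123),2.168)
E
```

```text
t 12.2 at [510.8 279.8 123. ] rot [-3.141 -0.     2.17 ] F [ 0.4  0.5 -0.4] op 0.19
shift [-0.002  0.022 -0.001] turn [-0.011 -0.003  0.02 ]
```

Draw it off the peg, lift, and turn to the press yaw.

Emit:
drive_tool(
  increments=[
    [[0,-0.4,0],[0,0,0]],
    [[0,-0.5,0],[0,0,0]],
    [[0,-0.5,0],[0,0,0]],
    [[0,-0.5,0],[0,0,0]],
    [[0,-0.4,0],[0,0,0]],
  ],
)

```text
t: 12.67
eef_pos: [453.2, 240.3, 123.2]
tcp_rot: [-3.141, -0.0, 2.173]
ft_force: [0.0, -0.5, -1.0]
opening: 0.186
```

Emit:
drive_tool(
  increments=[
    [[0,0,-0.7],[0,0,0.8]],
    [[0,0,-0.7],[0,0,0.8]],
    [[0,0,-0.7],[0,0,0.8]],
    [[0,0,-0.7],[0,0,0.8]],
    [[0,0,-0.7],[0,0,0.8]],
  ],
)

```text
t: 13.08
eef_pos: [454.0, 240.8, 229.3]
tcp_rot: [-3.141, -0.0, 1.85]
ft_force: [0.3, 0.9, 0.1]
opening: 0.188
```

Emit:
drive_tool(
  increments=[
    [[0,0,-0.2],[0,0,0.8]],
    [[0,0,-0.2],[0,0,0.8]],
    [[0,0,0],[0,0,0.8]],
    [[0,0,0],[0,0,0.8]],
    [[0,0,0],[0,0,0.8]],
  ],
)

```text
t: 13.5
eef_pos: [454.1, 240.8, 240.4]
tcp_rot: [-3.141, -0.0, 1.53]
ft_force: [-0.3, 0.6, 0.0]
opening: 0.189
```

```bash
python3 - <<'E'
from h import *
go((638.5,38,240),1.531)
E
```

```text
t 13.5 at [454.1 240.8 240.4] rot [-3.141 -0.     1.53 ] F [-0.3  0.6  0. ] op 0.19
shift [-6.501  6.421  0.012] turn [-0.002 -0.    -0.017]
```

Emit:
drive_tool(
  increments=[
    [[-1,0.7,-0.1],[0,0,0]],
    [[-1,0.7,-0.1],[0,0,0]],
    [[-1,0.7,0],[0,0,0]],
    [[-1,0.7,0],[0,0,0]],
    [[-1,0.7,0],[0,0,0]],
  ],
)

```text
t: 13.92
eef_pos: [554.0, 85.4, 246.3]
tcp_rot: [-3.141, -0.0, 1.533]
ft_force: [1.5, -0.4, -1.0]
opening: 0.187
```

Emit:
drive_tool(
  increments=[
    [[-0.9,0.7,0],[0,0,0]],
    [[-0.4,0.7,0],[0,0,0]],
    [[-0.2,0.7,0],[0,0,0]],
    [[0,0.5,0],[0,0,0]],
    [[0,0.3,0],[0,0,0]],
  ],
)

```text
t: 14.33
eef_pos: [639.9, 37.9, 245.7]
tcp_rot: [-3.141, -0.0, 1.532]
ft_force: [0.1, -0.2, -1.2]
opening: 0.186
```

```bash
python3 - <<'E'
from h import *
go((640,38,101),1.531)
p=env.read_camera('wrist'); im,_=crop(p,160,100,340,240,4.2);cv2.imwrite('pics/w8.png',im)
E
```

```text
t 14.3 at [639.9  37.9 245.7] rot [-3.141 -0.     1.532] F [ 0.1 -0.2 -1.2] op 0.19
shift [3.000e-03 7.000e-03 4.824e+00] turn [-0.007 -0.002  0.008]
```

View pics/w8.png

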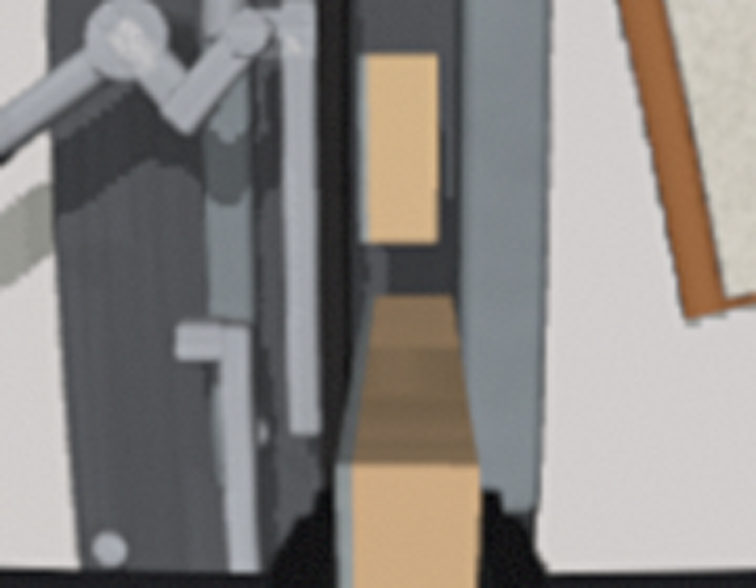

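Emit:
drive_tool(
  increments=[
    [[0,0,0.9],[0,0,0]],
    [[0,0,1],[0,0,0]],
    [[0,0,1],[0,0,0]],
    [[0,0,0.9],[0,0,0]],
    [[0,0,0.6],[0,0,0]],
  ],
)

```text
t: 14.8
eef_pos: [636.9, 39.3, 111.9]
tcp_rot: [-3.138, -0.0, 1.534]
ft_force: [-0.3, 0.3, -1.1]
opening: 0.185
```

Emit:
drive_tool(
  increments=[
    [[0,0,0.2],[0,0,0]],
    [[0,0,0.05],[0,0,0]],
    [[0,0,0],[0,0,0]],
  ],
)

```text
t: 15.05
eef_pos: [638.7, 39.0, 107.5]
tcp_rot: [3.141, -0.0, 1.533]
ft_force: [0.4, 0.7, 0.1]
opening: 0.189
```

```bash
python3 - <<'E'
from h import *
go((640,38,100.6),1.531)
E
```

```text
t 15.1 at [638.7  39.  107.5] rot [ 3.141 -0.     1.533] F [0.4 0.7 0.1] op 0.19
shift [-0.031  0.045  0.231] turn [ 0.005 -0.001  0.028]
```

Emit:
drive_tool(
  increments=[
    [[0,0.04,0.1],[0,0,0]],
    [[0,0,0.08],[0,0,0]],
    [[0,0,0.05],[0,0,0]],
    [[0,0,0],[0,0,0]],
  ],
)

```text
t: 15.38
eef_pos: [640.3, 38.7, 100.8]
tcp_rot: [3.14, -0.0, 1.533]
ft_force: [0.9, 0.3, 1.7]
opening: 0.188
```

Emit:
drive_tool(
  increments=[
    [[0,0,0],[0,0,0]],
    [[0,0,0],[0,0,0]],
    [[0,0,0],[0,0,0]],
    [[0,0,0],[0,0,0]],
  ],
  jaw=0,
)

```text
t: 15.72
eef_pos: [639.8, 38.6, 100.1]
tcp_rot: [-3.142, -0.0, 1.533]
ft_force: [0.2, -0.1, -0.5]
opening: 0.411
```

Emit:
drive_tool(
  increments=[
    [[0,0,-0.4],[0,0,0]],
    [[0,0,-0.8],[0,0,0]],
    [[0,0,-0.9],[0,0,0]],
    [[0,0,-0.9],[0,0,0]],
    [[0,0,-0.5],[0,0,0]],
  ],
)

```text
t: 16.13
eef_pos: [640.6, 38.7, 209.1]
tcp_rot: [3.138, -0.0, 1.533]
ft_force: [-0.6, 0.0, -0.3]
opening: 0.501
```

```bash
python3 - <<'E'
from h import *
s=env.state(); print(s['eef_pos'])
p=env.read_camera('wrist'); cv2.imwrite('pics/w9.png',p['pixels'])
p=env.read_camera('scene'); im,_=crop(p,200,120,400,270,3.5); cv2.imwrite('pics/s9.png',im)
for t in('handle_push','handle_pivot','release_tip','rack'):
    print(t,[(round(q['score'],2),np.round(q['point'])) for q in env.tip_of(t,p)[:2]])
E
```

```text
[640.56683076  38.66689931 209.09983793]
handle_push [(0.72, array([462.,  68.,  46.]))]
handle_pivot []
release_tip [(0.86, array([579., -92.,  68.])), (0.44, array([ 502., -347.,   -1.]))]
rack [(0.57, array([511., 283.,  94.]))]
```

View pics/w9.png

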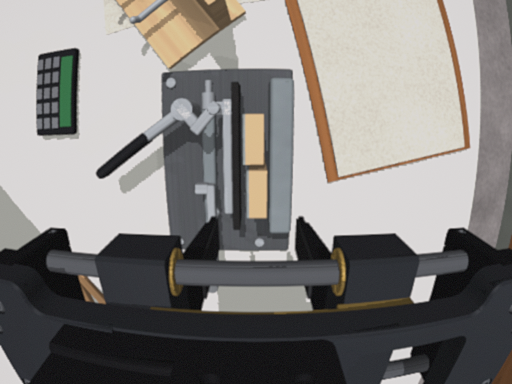

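View pics/s9.png

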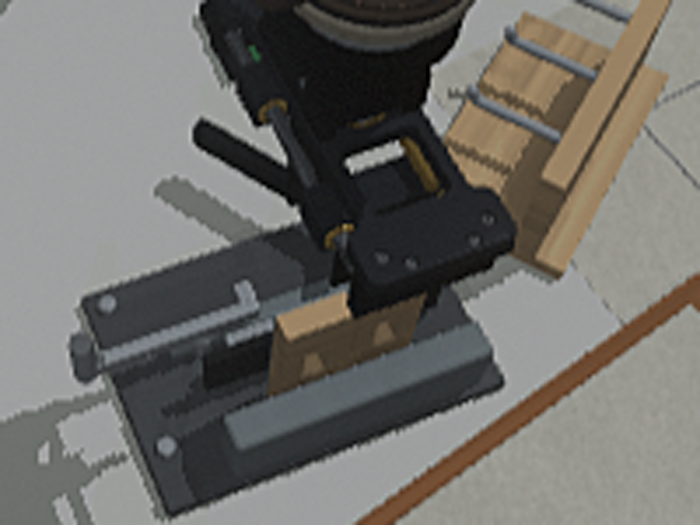

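```bash
python3 - <<'E'
from h import *
go((444.5,96,209))
E
```

```text
t 16.4 at [639.4  38.7 204.2] rot [-3.14  -0.     1.533] F [-0.3 -1.1 -0.7] op 0.5
shift [ 1.663 -6.565 -0.151] turn [-0.019 -0.001  0.   ]
```

Emit:
drive_tool(
  increments=[
    [[0.2,-1,0],[0,0,0]],
    [[0.3,-1,0],[0,0,0]],
    [[0.4,-1,0],[0,0,0]],
    [[0.4,-1,0],[0,0,0]],
    [[0.4,-1,0],[0,0,0]],
  ],
  jaw=-1,
)

```text
t: 16.85
eef_pos: [490.0, 95.6, 204.0]
tcp_rot: [-3.14, 0.0, 1.532]
ft_force: [0.4, -0.6, -0.0]
opening: 0.208
```

Emit:
drive_tool(
  increments=[
    [[0,-1,0],[0,0,-1]],
    [[0,-0.4,0],[0,0,-1]],
    [[0,0,0],[0,0,-1]],
    [[0,0,0],[0,0,-1]],
    [[0,0,0],[0,0,-1]],
  ],
)

```text
t: 17.27
eef_pos: [449.4, 96.0, 204.4]
tcp_rot: [-3.14, -0.0, 1.937]
ft_force: [-0.7, 0.2, 0.4]
opening: -0.001
```

Emit:
drive_tool(
  increments=[
    [[0,0,0.9],[0,0,-1]],
    [[0,0,0.9],[0,0,-1]],
    [[0,0,0.9],[0,0,-0.1]],
    [[0,0,0],[0,0,0]],
  ],
)

```text
t: 17.6
eef_pos: [447.6, 95.7, 119.9]
tcp_rot: [-3.135, -0.004, 2.101]
ft_force: [-0.3, 0.2, -0.5]
opening: 0.004
```

```bash
python3 - <<'E'
from h import *
go((444.5,96,41),2.10)
p=env.read_camera('wrist'); cv2.imwrite('pics/w10.png',p['pixels'])
for t in('handle_push','handle_pivot','press_slot'):
    print(t,[(round(q['score'],2),np.round(q['point'])) for q in env.tip_of(t,p)[:2]])
E
```

```text
t 17.6 at [447.6  95.7 119.9] rot [-3.135 -0.004  2.101] F [-0.3  0.2 -0.5] op 0.0
shift [ 0.051 -0.066  2.632] turn [-0.087 -0.045  0.014]
handle_push []
handle_pivot [(0.86, array([563., 117.,  48.]))]
press_slot [(0.74, array([636.,  62.,  11.])), (0.38, array([352., 168.,   0.]))]
```

View pics/w10.png

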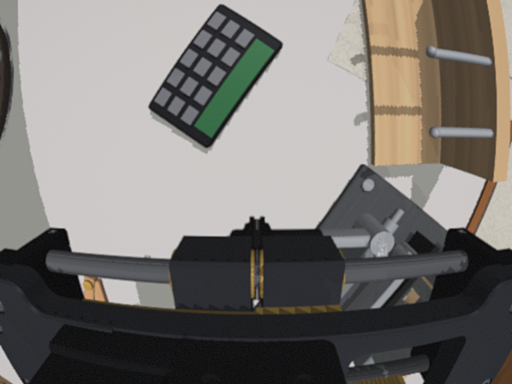

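Emit:
drive_tool(
  increments=[
    [[0.05,-0.07,0.8],[-0.09,-0.04,0]],
    [[0,0,0.8],[0,0,0]],
    [[0,0,0.7],[0,0,0]],
    [[0,0,0.3],[0,0,0]],
    [[0,0,0],[0,0,0]],
  ],
)

```text
t: 18.22
eef_pos: [447.7, 96.2, 45.6]
tcp_rot: [3.136, 0.003, 2.101]
ft_force: [0.7, 1.0, -0.3]
opening: 0.01
```

```bash
python3 - <<'E'
from h import *
go((444.5,96,41),2.10)
p=env.read_camera('scene'); im,_=crop(p,200,70,400,220,3.5); cv2.imwrite('pics/s11.png',im)
E
```

```text
t 18.2 at [447.7  96.2  45.6] rot [3.136e+00 3.000e-03 2.101e+00] F [ 0.7  1.  -0.3] op 0.01
shift [ 0.048 -0.097  0.152] turn [0.076 0.032 0.007]
```

View pics/s11.png

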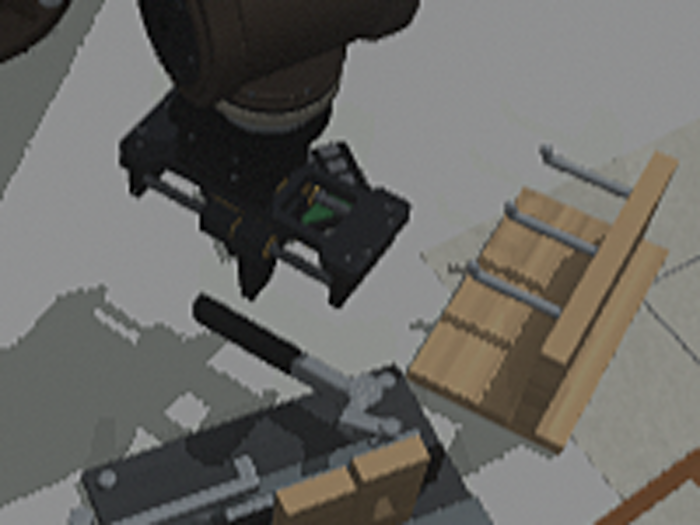

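Emit:
drive_tool(
  increments=[
    [[-0.2,-0.08,0.12],[0,0,0]],
    [[-0.3,0,0],[0,0,0]],
    [[-0.2,0,0],[0,0,0]],
    [[0,0,0],[0,0,0]],
  ],
)

```text
t: 18.6
eef_pos: [457.6, 75.8, 43.2]
tcp_rot: [3.133, 0.004, 2.099]
ft_force: [-0.3, 0.4, -0.2]
opening: 0.0
```

Emit:
drive_tool(
  increments=[
    [[-0.31,0.01,0],[0,0,-1]],
    [[-0.31,0.01,0],[0,0,-1]],
    [[-0.31,0.01,0],[0,0,-1]],
  ],
)

```text
t: 18.85
eef_pos: [473.1, 54.1, 43.0]
tcp_rot: [3.135, 0.005, 2.344]
ft_force: [-1.7, 0.3, -0.2]
opening: 0.005
```

```bash
cat > arc.py <<'E'
from h import *
s=env.state(); x,y,z=s['eef_pos']; pv=np.array([562.3,122.2]); yaw=s['tcp_rot'][2]
d=np.array([x,y])-pv; tx=-np.array([np.cos(yaw),np.sin(yaw)]); u=np.array([-np.sin(yaw),np.cos(yaw)])
print('yaw-equivalent theta',(yaw+.04-np.pi+1)%(2*np.pi),'along u',d@u,'normal',d@tx,'F',s['ft_force'].round(1),'op',s['opening'],'z',z,'radius',np.hypot(*d),'ang',np.arctan2(d[1],d[0]))
p=env.read_camera('scene'); im,_=crop(p,180,100,360,250,3.8); cv2.imwrite('pics/arc_%d.png'%(s['t']*10),im); print('%d'%(s['t']*10))
for n in('scene',):
    print([(round(q['score'],2),np.round(q['point'])) for q in env.tip_of('handle_push',p)[:2]])
E
python3 arc.py
```

```text
yaw-equivalent theta 0.24275520522101557 along u 111.38027252951109 normal -13.597801013217877 F [-1.7  0.3 -0.2] op 0.004954283875930412 z 42.98669688378623 radius 112.20724264120936 ang -2.489524413193113
188
[(0.63, array([482.,  42.,  47.]))]
```

Emit:
drive_tool(
  increments=[
    [[-0.31,0,0],[0,0,-1]],
    [[-0.31,0,0],[0,0,-1]],
    [[-0.31,0,0],[0,0,-1]],
    [[-0.31,0,0],[0,0,-1]],
    [[-0.31,0,0],[0,0,-1]],
  ],
)

```text
t: 19.37
eef_pos: [508.7, 27.0, 42.8]
tcp_rot: [3.139, 0.004, 2.741]
ft_force: [-4.6, -1.7, 0.7]
opening: 0.007
```

```bash
python3 arc.py
```

```text
yaw-equivalent theta 0.6397899320824627 along u 108.57055994326606 normal -12.240660085437918 F [-4.6 -1.7  0.7] op 0.006578584344742911 z 42.77261297357388 radius 109.25841041183769 ang -2.083276127133164
193
[(0.71, array([518.,  13.,  50.]))]
```

Emit:
drive_tool(
  increments=[
    [[-0.31,-0.04,0],[0,0,-1]],
    [[-0.31,-0.04,0],[0,0,-1]],
    [[-0.31,-0.03,0],[0,0,-1]],
    [[-0.31,-0.03,0],[0,0,-0.8]],
  ],
)

```text
t: 19.8
eef_pos: [543.2, 13.3, 43.1]
tcp_rot: [3.14, 0.005, 3.044]
ft_force: [-29.1, 11.9, 14.9]
opening: 0.007
```

```bash
python3 arc.py
```

```text
yaw-equivalent theta 0.9420795404470566 along u 110.21984406607643 normal -8.361117198107136 F [-29.1  11.9  14.9] op 0.006677023937026807 z 43.144572471228315 radius 110.53652023992201 ang -1.7444303236645682
198
[(0.56, array([547., 304.,  -0.])), (0.55, array([558.,   2.,  47.]))]
```

View pics/arc_198.png

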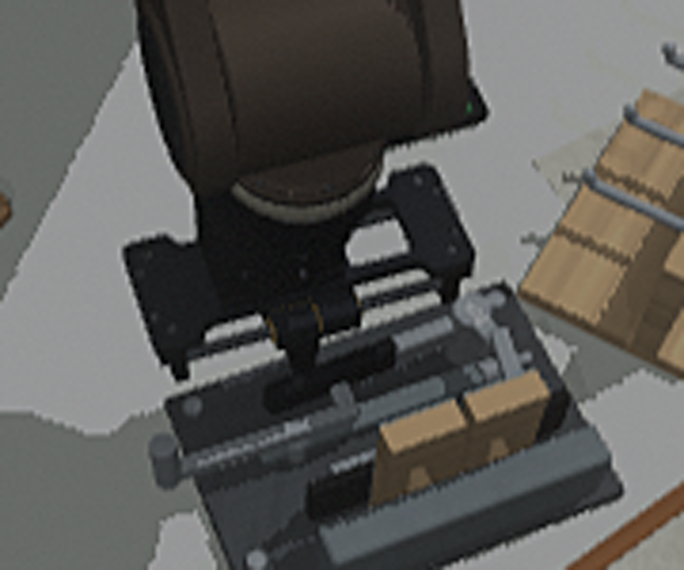

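Emit:
drive_tool(
  increments=[
    [[0.3,0,0],[0,0,0]],
    [[0.5,0,0],[0,0,0]],
    [[0.5,0,0],[0,0,0]],
    [[0,0,-0.5],[0,0,0]],
    [[0,0,-1],[0,0,0]],
  ],
)

```text
t: 20.32
eef_pos: [502.9, 17.0, 86.3]
tcp_rot: [3.14, 0.003, 3.04]
ft_force: [0.8, -0.3, 0.3]
opening: 0.003
```

```bash
python3 - <<'E'
from h import *
pr=(639,64,-.04); tip=fr(pr,[(-52,-152,66)])[0]; print(tip)
go((tip[0]-40,tip[1],150),np.pi-.04)
p=env.read_camera('scene'); im,_=crop(p,200,120,380,270,3.8); cv2.imwrite('pics/s12.png',im)
for t in('handle_push','release_tip'):print(t,[(round(q['score'],2),np.round(q['point'])) for q in env.tip_of(t,p)[:2]])
p=env.read_camera('top'); im,_=crop(p,190,135,310,215,6.5); cv2.imwrite('pics/t12.png',im)
for t in('handle_push','release_tip'):print(t,[(round(q['score'],2),np.round(q['point'])) for q in env.tip_of(t,p)[:2]])
E
```

```text
[580.96321566 -85.79897083  66.        ]
t 20.3 at [502.9  17.   86.3] rot [3.14e+00 3.00e-03 3.04e+00] F [ 0.8 -0.3  0.3] op 0.0
shift [-1.615 -3.279 -2.126] turn [ 0.021  0.04  -0.764]
handle_push [(0.76, array([554.,   5.,  46.]))]
release_tip [(0.93, array([581., -92.,  68.]))]
handle_push []
release_tip [(0.6, array([652.,  60.,  -1.])), (0.54, array([582., -88.,  67.]))]
```

View pics/s12.png

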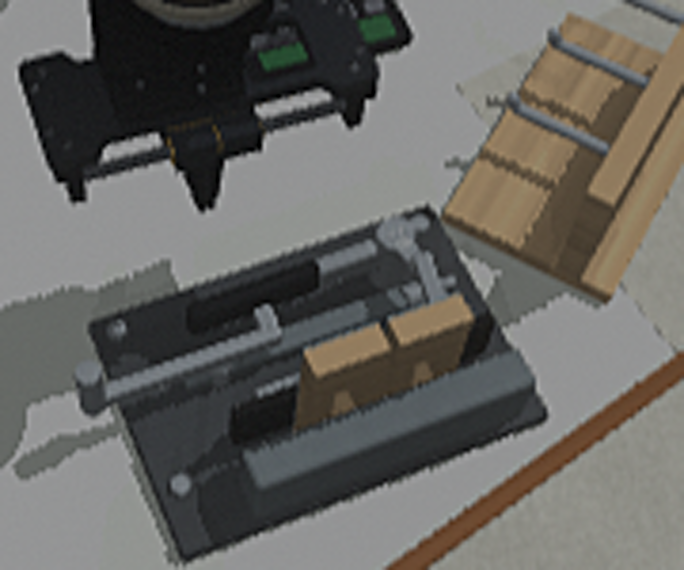

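View pics/t12.png

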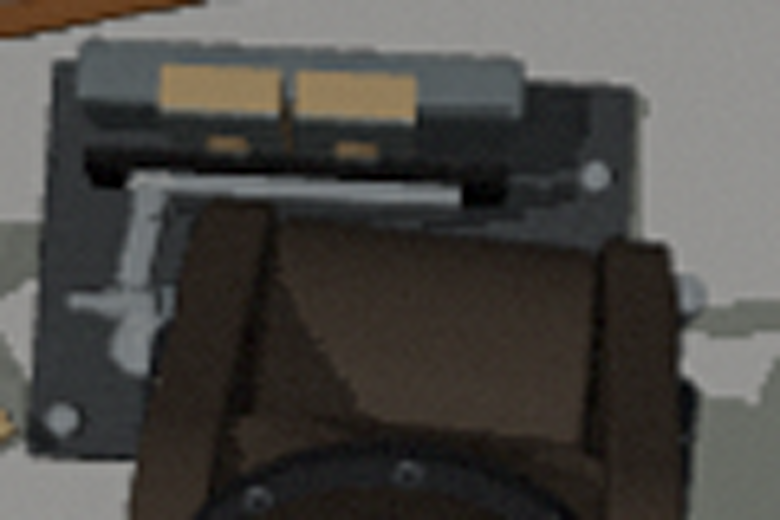

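Emit:
drive_tool(
  increments=[
    [[0,-0.7,-0.7],[0,0,-0.4]],
    [[-0.4,-0.7,-0.7],[0,0,-0.4]],
    [[-0.4,-0.7,-0.6],[0,0,0]],
    [[-0.4,-0.7,0],[0,0,0]],
    [[-0.3,-0.6,0],[0,0,0]],
  ],
)

```text
t: 21.03
eef_pos: [545.3, -88.6, 148.1]
tcp_rot: [3.141, 0.009, 3.107]
ft_force: [-0.4, 0.6, -0.6]
opening: 0.005
```

Emit:
drive_tool(
  increments=[
    [[0,0,0],[0,0,0]],
    [[0,0,0],[0,0,0]],
    [[0,0,0],[0,0,0]],
    [[0,0,0],[0,0,0]],
    [[0,0,0],[0,0,0]],
  ],
)

```text
t: 21.45
eef_pos: [544.1, -86.5, 147.8]
tcp_rot: [3.14, 0.007, 3.109]
ft_force: [-0.4, 0.3, 0.0]
opening: 0.003
```

Emit:
drive_tool(
  increments=[
    [[0,0,0],[0,0,0]],
    [[0,0,0],[0,0,0]],
    [[0,0,0],[0,0,0]],
    [[0,0,0],[0,0,0]],
    [[0,0,0],[0,0,0]],
  ],
)

```text
t: 21.87
eef_pos: [544.5, -87.2, 148.1]
tcp_rot: [3.14, 0.008, 3.109]
ft_force: [0.6, 0.7, 0.3]
opening: 0.002
```

Emit:
drive_tool(
  increments=[
    [[0,0,0],[0,0,0]],
    [[0,0,0],[0,0,0]],
    [[0,0,0],[0,0,0]],
    [[0,0,0],[0,0,0]],
    [[0,0,0],[0,0,0]],
  ],
)

```text
t: 22.28
eef_pos: [544.4, -87.3, 148.0]
tcp_rot: [3.14, 0.008, 3.109]
ft_force: [0.1, -0.9, 0.7]
opening: 0.006
```

Emit:
drive_tool(
  increments=[
    [[0,0,0],[0,0,0]],
    [[0,0,0],[0,0,0]],
    [[0,0,0],[0,0,0]],
    [[0,0,0],[0,0,0]],
    [[0,0,0],[0,0,0]],
  ],
)

```text
t: 22.7
eef_pos: [544.5, -87.3, 148.0]
tcp_rot: [3.14, 0.008, 3.109]
ft_force: [0.4, 0.5, 0.4]
opening: 0.006
```

Emit:
drive_tool(
  increments=[
    [[0,0,0],[0,0,0]],
    [[0,0,0],[0,0,0]],
    [[0,0,0],[0,0,0]],
    [[0,0,0],[0,0,0]],
    [[0,0,0],[0,0,0]],
  ],
)

```text
t: 23.12
eef_pos: [544.5, -87.3, 148.0]
tcp_rot: [3.14, 0.008, 3.109]
ft_force: [-0.1, -0.3, 0.5]
opening: 0.004
```

Emit:
drive_tool(
  increments=[
    [[0,0,0],[0,0,0]],
    [[0,0,0],[0,0,0]],
    [[0,0,0],[0,0,0]],
    [[0,0,0],[0,0,0]],
    [[0,0,0],[0,0,0]],
  ],
)

```text
t: 23.53
eef_pos: [544.4, -87.3, 148.0]
tcp_rot: [3.14, 0.008, 3.109]
ft_force: [0.4, -0.5, 0.4]
opening: 0.004
```

Emit:
drive_tool(
  increments=[
    [[0,0,0],[0,0,0]],
    [[0,0,0],[0,0,0]],
    [[0,0,0],[0,0,0]],
    [[0,0,0],[0,0,0]],
    [[0,0,0],[0,0,0]],
  ],
)

```text
t: 23.95
eef_pos: [544.5, -87.3, 148.0]
tcp_rot: [3.14, 0.008, 3.109]
ft_force: [-0.2, -0.4, -0.3]
opening: 0.004
```

Emit:
drive_tool(
  increments=[
    [[0,0,0],[0,0,0]],
    [[0,0,0],[0,0,0]],
    [[0,0,0],[0,0,0]],
    [[0,0,0],[0,0,0]],
    [[0,0,0],[0,0,0]],
  ],
)

```text
t: 24.37
eef_pos: [544.5, -87.3, 148.0]
tcp_rot: [3.14, 0.008, 3.109]
ft_force: [0.4, -0.4, 0.4]
opening: 0.003
```

Emit:
drive_tool(
  increments=[
    [[0,0,0],[0,0,0]],
    [[0,0,0],[0,0,0]],
    [[0,0,0],[0,0,0]],
    [[0,0,0],[0,0,0]],
    [[0,0,0],[0,0,0]],
  ],
)

```text
t: 24.78
eef_pos: [544.4, -87.3, 148.0]
tcp_rot: [3.14, 0.008, 3.109]
ft_force: [-0.8, 0.3, 0.2]
opening: 0.002
```

```bash
python3 - <<'E'
from h import *
go((541,-88,52),np.pi-.04)
p=env.read_camera('scene'); im,_=crop(p,200,120,380,270,3.8); cv2.imwrite('pics/s13.png',im)
for t in('handle_push','release_tip'):print(t,[(round(q['score'],2),np.round(q['point'])) for q in env.tip_of(t,p)[:2]])
E
```

```text
t 24.8 at [544.4 -87.3 148. ] rot [3.14  0.008 3.109] F [-0.8  0.3  0.2] op 0.0
shift [ 0.139 -0.031  3.199] turn [0.015 0.098 0.09 ]
handle_push [(0.87, array([555.,   6.,  46.])), (0.32, array([ 347., -216.,   -1.]))]
release_tip [(0.67, array([579., -91.,  70.]))]
```

View pics/s13.png

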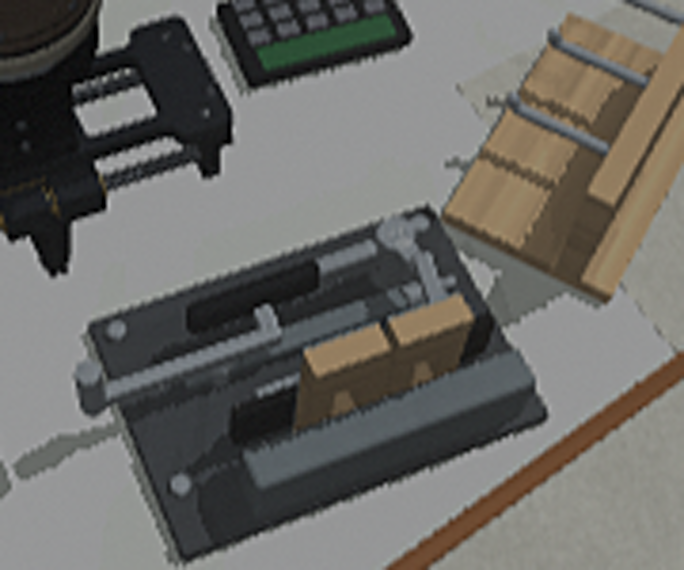

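Emit:
drive_tool(
  increments=[
    [[0.1,0,0.9],[0,0.09,0.09]],
    [[0,0,0.9],[0,0,0]],
    [[0,0,0.9],[0,0,0]],
    [[0,0,0.5],[0,0,0]],
    [[0,0,0],[0,0,0]],
  ],
)

```text
t: 25.35
eef_pos: [540.3, -86.7, 49.2]
tcp_rot: [3.139, -0.004, 3.101]
ft_force: [-0.1, -0.4, 0.2]
opening: 0.005
```

```bash
python3 - <<'E'
from h import *
go((541,-88,52),np.pi-.04)
p=env.read_camera('scene'); im,_=crop(p,180,140,300,240,5); cv2.imwrite('pics/s14.png',im)
E
```

```text
t 25.4 at [540.3 -86.7  49.2] rot [ 3.139 -0.004  3.101] F [-0.1 -0.4  0.2] op 0.0
shift [-0.023 -0.041 -0.094] turn [ 0.03  -0.05  -0.001]
```

View pics/s14.png

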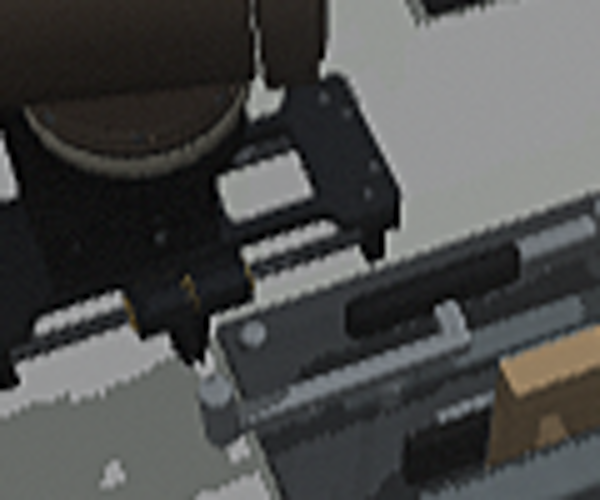

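Emit:
drive_tool(
  increments=[
    [[-0.3,-0.03,0],[0,0,0]],
    [[-0.4,0,0],[0,0,0]],
    [[-0.4,0.03,0],[0,0,0]],
    [[-0.3,0.08,0],[0,0,0]],
    [[-0.3,0.1,0],[0,0,0]],
  ],
)

```text
t: 25.82
eef_pos: [594.3, -83.9, 53.3]
tcp_rot: [3.141, 0.002, 3.101]
ft_force: [-1.2, -1.2, 1.2]
opening: 0.007
```

```bash
python3 - <<'E'
from h import *
go((610,-74,50),np.pi-.04)
p=env.read_camera('scene'); im,_=crop(p,180,120,360,260,4); cv2.imwrite('pics/s15.png',im)
E
```

```text
t 25.8 at [594.3 -83.9  53.3] rot [3.141e+00 2.000e-03 3.101e+00] F [-1.2 -1.2  1.2] op 0.01
shift [-0.51   0.349  0.111] turn [ 0.01   0.031 -0.002]
```

View pics/s15.png

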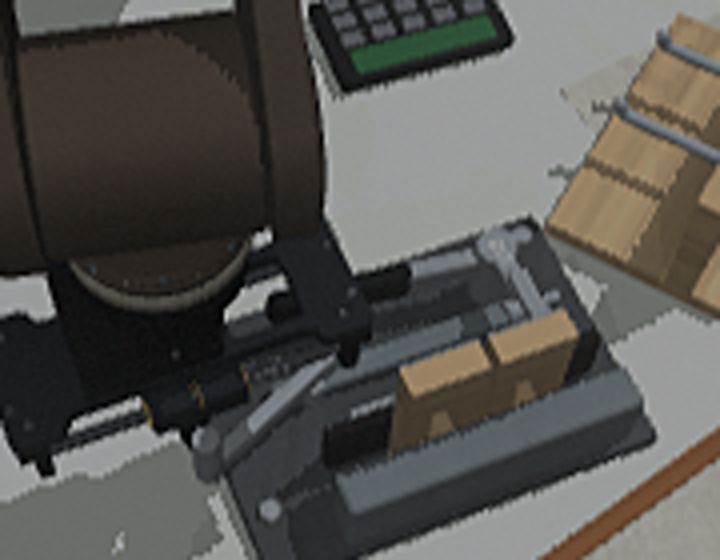

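Lever turned some, handle still locked. Push on.

Emit:
drive_tool(
  increments=[
    [[-0.2,0.08,0],[0,0,0]],
    [[-0.2,0.08,0],[0,0,0]],
    [[-0.15,0.08,0],[0,0,0]],
    [[0,0,0],[0,0,0]],
  ],
)

```text
t: 26.2
eef_pos: [610.3, -76.6, 52.1]
tcp_rot: [3.14, 0.001, 3.102]
ft_force: [-1.2, -0.5, 0.5]
opening: 0.003
```

```bash
python3 - <<'E'
from h import *
go((610,-74,50),np.pi-.04)
p=env.read_camera('scene'); im,_=crop(p,180,120,360,260,4); cv2.imwrite('pics/s16.png',im)
E
```

```text
t 26.2 at [610.3 -76.6  52.1] rot [3.140e+00 1.000e-03 3.102e+00] F [-1.2 -0.5  0.5] op 0.0
shift [0.014 0.087 0.071] turn [0.016 0.012 0.007]
```

View pics/s16.png

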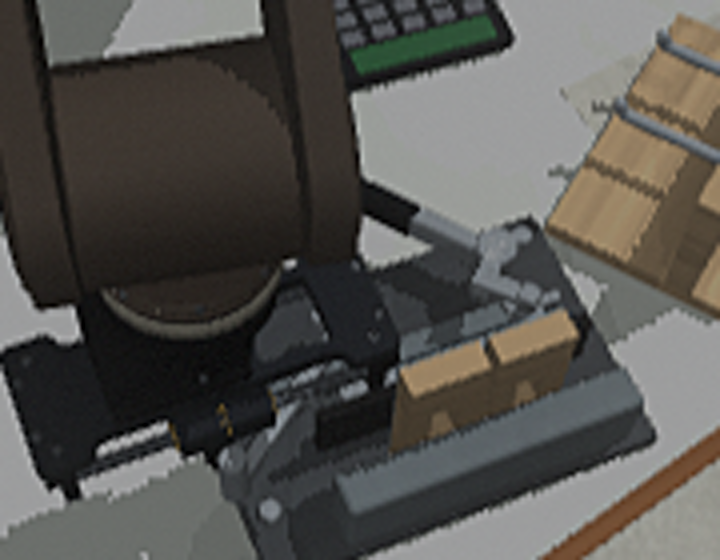

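Emit:
drive_tool(
  increments=[
    [[0.5,-0.1,0],[0,0,0]],
    [[0.7,-0.1,0],[0,0,0]],
    [[0.7,0,0],[0,0,0]],
    [[0.5,0,-0.4],[0,0,0]],
    [[0,0,-1],[0,0,0]],
  ],
)

```text
t: 26.67
eef_pos: [533.1, -79.8, 91.6]
tcp_rot: [3.139, -0.007, 3.101]
ft_force: [1.2, 0.3, -0.0]
opening: 0.005
```

Emit:
drive_tool(
  increments=[
    [[0,0,-1],[0,0,1]],
    [[0,0,-1],[0,0,1]],
    [[0,0,-1],[0,0,1]],
    [[0,0,-0.8],[0,0,1]],
    [[0,0,0],[0,0,1]],
  ],
)

```text
t: 27.08
eef_pos: [538.9, -81.0, 212.8]
tcp_rot: [3.139, 0.008, 2.698]
ft_force: [-0.3, 0.0, -1.0]
opening: 0.001
```

```bash
python3 - <<'E'
from h import *
go((640,38,210),1.531)
p=env.read_camera('scene'); im,_=crop(p,200,120,380,270,3.8); cv2.imwrite('pics/s17.png',im)
for t in('rack',):print(t,[(round(q['score'],2),np.round(q['point'])) for q in env.tip_of(t,p)[:2]])
p=env.read_camera('top'); im,_=crop(p,190,130,450,270,3); cv2.imwrite('pics/t17.png',im)
for t in('rack','press_slot'):print(t,[(round(q['score'],2),np.round(q['point'])) for q in env.tip_of(t,p)[:2]])
E
```

```text
t 27.1 at [538.9 -81.  212.8] rot [3.139 0.008 2.698] F [-0.3  0.  -1. ] op 0.0
shift [-1.339  5.031  0.118] turn [ 0.086  0.066 14.582]
rack [(0.7, array([ 502., -347.,   -0.]))]
rack [(0.81, array([ 507., -345.,    1.]))]
press_slot [(0.58, array([643.,  65.,  10.]))]
```

View pics/s17.png

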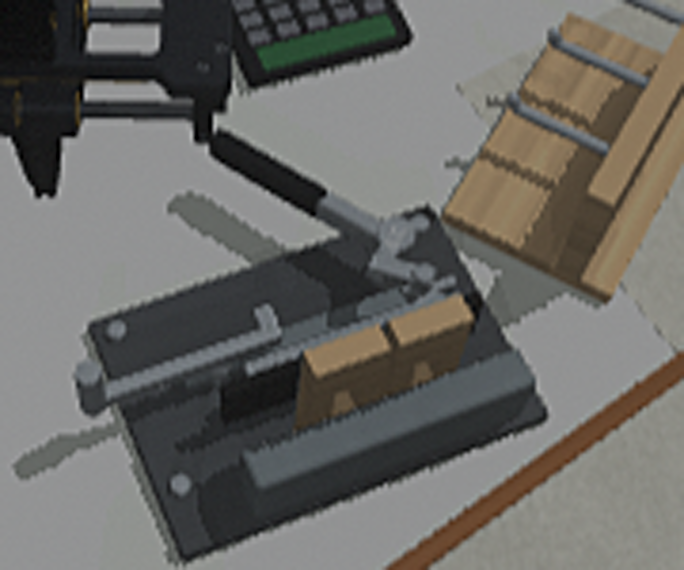

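View pics/t17.png

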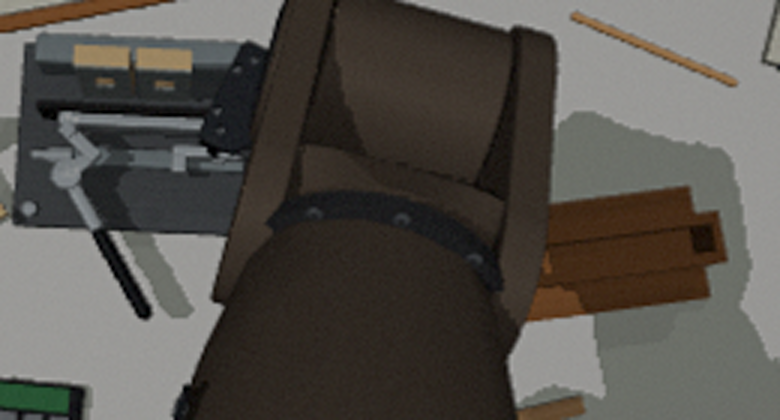

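Emit:
drive_tool(
  increments=[
    [[0,0,0],[0,0,1]],
    [[0,0,0],[0,0,1]],
    [[0,0,0],[0,0,1]],
    [[0,0,0],[0,0,1]],
    [[0,0,0],[0,0,1]],
  ],
  jaw=0,
)

```text
t: 27.75
eef_pos: [537.0, -80.5, 206.9]
tcp_rot: [3.141, -0.002, 2.3]
ft_force: [-0.4, -0.1, -0.2]
opening: 0.296
```

Emit:
drive_tool(
  increments=[
    [[0,0,0],[0,0,1]],
    [[0,0,0],[0,0,1]],
    [[0,0,0],[0,0,1]],
    [[0,0,0],[0,0,1]],
    [[0,0,0],[0,0,1]],
  ],
)

```text
t: 28.17
eef_pos: [537.1, -80.5, 206.9]
tcp_rot: [-3.141, -0.002, 1.9]
ft_force: [-0.3, 0.2, 0.5]
opening: 0.5
```

Emit:
drive_tool(
  increments=[
    [[0,0,0],[0,0,1]],
    [[0,0,0],[0,0,1]],
    [[0,0,0],[0,0,1]],
    [[0,0,0],[0,0,1]],
    [[0,0,0],[0,0,0.6]],
  ],
)

```text
t: 28.58
eef_pos: [537.1, -80.5, 206.9]
tcp_rot: [-3.14, -0.002, 1.531]
ft_force: [0.2, -0.9, -0.4]
opening: 0.5
```

```bash
python3 - <<'E'
from h import *
go((645,38,210),1.531)
p=env.read_camera('top'); im,_=crop(p,190,130,310,220,6.5); cv2.imwrite('pics/t18.png',np.clip(im*1.5,0,255).astype(np.uint8))
E
```

```text
t 28.6 at [537.1 -80.5 206.9] rot [-3.140e+00 -2.000e-03  1.531e+00] F [ 0.2 -0.9 -0.4] op 0.5
shift [ 4.088  3.439 -0.1  ] turn [-0.015 -0.021  0.004]
```

View pics/t18.png

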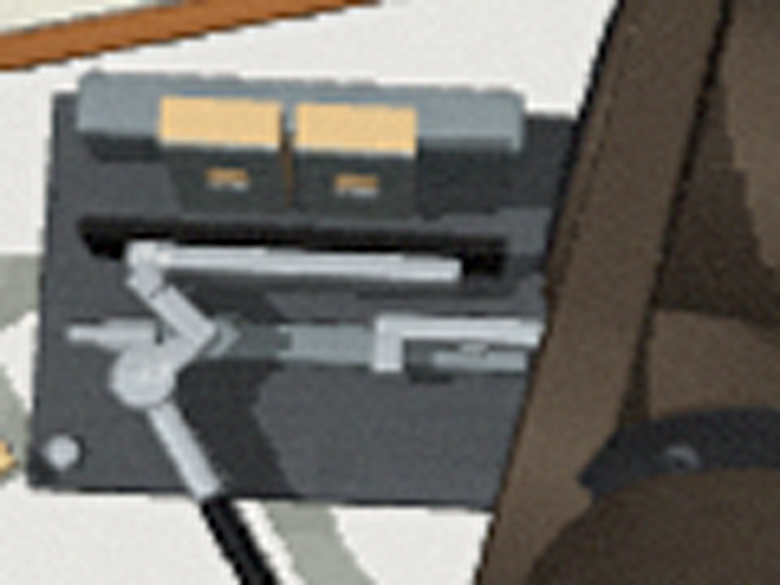

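```bash
python3 - <<'E'
from fit import *
p=env.read_camera('top')
c=lambda u,v:px(u,v,(190,130),6.5)
for n,q in(('b1',[(299,103),(417,110),(415,157),(295,150)]),('b2',[(163,96),(282,103),(279,149),(159,143)])):
    W=np.array([unproj(p,*c(*a),122) for a in q]); print(n,W.mean(0).round(1),'yaw',np.arctan2(-(W[1]-W[0])[0]*-1,-(W[1]-W[0])[1]).round(3))
go((645,38,210),1.531)
E
```

```text
b1 [645.   38.7 122. ] yaw -0.053
b2 [647.3  88.5 122. ] yaw -0.053
t 28.7 at [537.1 -80.5 207. ] rot [-3.141e+00 -2.000e-03  1.535e+00] F [0.4 0.4 0.6] op 0.5
shift [ 4.077  3.451 -0.095] turn [-0.013 -0.021  0.044]
```

Emit:
drive_tool(
  increments=[
    [[0.8,0.7,0],[0,0,0]],
    [[0.8,0.7,0],[0,0,0]],
    [[0.9,0.7,0],[0,0,0]],
    [[0.9,0.7,0],[0,0,0]],
    [[0.6,0.6,0],[0,0,0]],
  ],
)

```text
t: 29.1
eef_pos: [644.7, 37.8, 207.4]
tcp_rot: [-3.141, -0.002, 1.538]
ft_force: [-0.1, -0.7, 0.5]
opening: 0.499
```

```bash
python3 - <<'E'
from h import *
go((645,38,101),1.531)
p=env.read_camera('wrist'); im,_=crop(p,160,100,340,280,3.2)
for c,col in(((645,38,-.04),(0,0,255)),((647,90,-.04),(0,255,0))):
  P=fr(c,box(-9,9,-22,22,12,122)[0]); q=(projw(p,P)-[160,100])*3.2+1.6
  for i,j in box(0,1,0,1,0,1)[1][4:8]: cv2.line(im,tuple(int(v) for v in q[i]),tuple(int(v) for v in q[j]),col,1)
cv2.imwrite('pics/w18.png',im)
E
```

```text
t 29.1 at [644.7  37.8 207.4] rot [-3.141e+00 -2.000e-03  1.538e+00] F [-0.1 -0.7  0.5] op 0.5
shift [0.    0.012 3.546] turn [-0.005 -0.019  0.087]
```

View pics/w18.png

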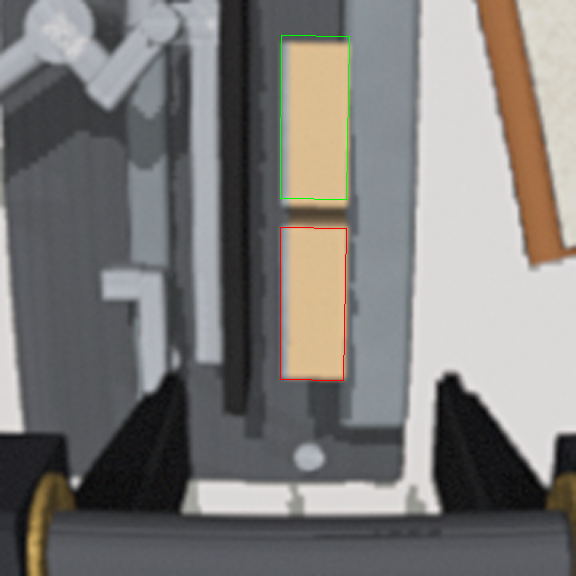

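Emit:
drive_tool(
  increments=[
    [[0,0,0.8],[0,0,0.1]],
    [[0,0,0.9],[0,0,0]],
    [[0,0,0.9],[0,0,0]],
    [[0,0,0.7],[0,0,0]],
    [[0,0,0.4],[0,0,0]],
  ],
)

```text
t: 29.57
eef_pos: [642.6, 35.7, 94.0]
tcp_rot: [-3.138, -0.001, 1.529]
ft_force: [-0.1, -0.4, -1.0]
opening: 0.5
```

Emit:
drive_tool(
  increments=[
    [[0,0,0],[0,0,0]],
    [[0,0,0],[0,0,0]],
  ],
)

```text
t: 29.73
eef_pos: [643.9, 35.7, 97.1]
tcp_rot: [-3.141, -0.001, 1.527]
ft_force: [0.1, -0.2, 0.7]
opening: 0.499
```

Emit:
drive_tool(
  increments=[
    [[0,0,0],[0,0,0]],
    [[0,0,0],[0,0,0]],
    [[0,0,0],[0,0,0]],
    [[0,0,0],[0,0,0]],
    [[0,0,0],[0,0,0]],
  ],
  jaw=-1,
)

```text
t: 30.15
eef_pos: [644.0, 35.7, 97.8]
tcp_rot: [3.14, -0.001, 1.526]
ft_force: [-0.3, -0.1, 0.4]
opening: 0.209
```

Emit:
drive_tool(
  increments=[
    [[0,0,0],[0,0,0]],
    [[0,0,0],[0,0,0]],
    [[0,0,0],[0,0,0]],
    [[0,0,0],[0,0,0]],
  ],
)

```text
t: 30.48
eef_pos: [644.1, 35.8, 97.7]
tcp_rot: [3.14, -0.001, 1.526]
ft_force: [0.0, -0.4, 5.7]
opening: 0.187
```

Emit:
drive_tool(
  increments=[
    [[0,-0.05,-0.5],[0,0,0]],
    [[0,0,-0.9],[0,0,0]],
    [[0,0,-1],[0,0,0]],
    [[0,0,-1],[0,0,0]],
    [[0,0,-0.9],[0,0,0]],
  ],
)

```text
t: 30.9
eef_pos: [642.1, 35.7, 227.8]
tcp_rot: [3.141, -0.001, 1.526]
ft_force: [-0.2, -0.9, -0.8]
opening: 0.187
```

```bash
python3 - <<'E'
from h import *
p=env.read_camera('top'); im,_=crop(p,320,160,470,270,5); cv2.imwrite('pics/t19.png',np.clip(im*1.3,0,255).astype(np.uint8))
print([(round(q['score'],2),np.round(q['point'])) for q in env.tip_of('rack',p)[:2]])
r=(503,-343,.127); t=fr(r,[(0,-32,0),(0,30,0)]); print(t)
go((t[0][0],t[0][1],220),1.571+.127)
E
```

```text
[(0.68, array([ 507., -344.,    3.])), (0.29, array([477., 328.,  95.]))]
[[ 507.0530841  -374.74228267    0.        ]
 [ 499.20023366 -313.24160999    0.        ]]
t 31.0 at [643.7  35.6 230.6] rot [ 3.134e+00 -1.000e-03  1.526e+00] F [ 0.2 -1.  -1.6] op 0.19
shift [-13.871  -3.936   0.308] turn [ 0.095 -0.007 -2.153]
```

View pics/t19.png

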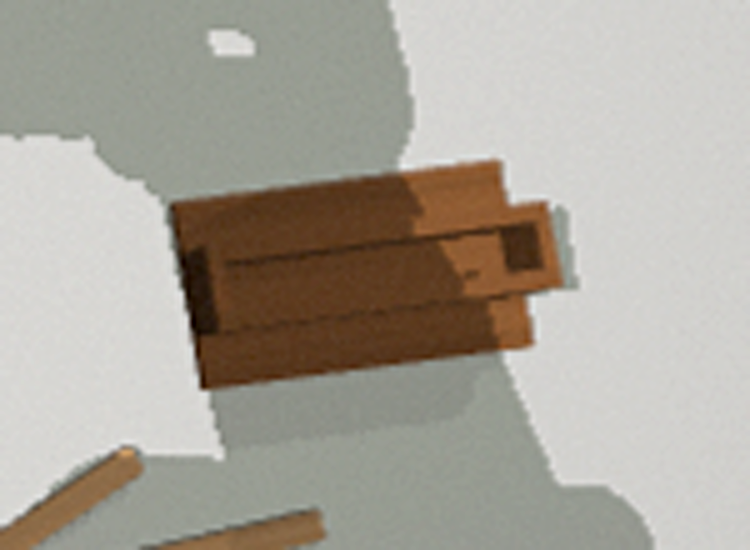

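Emit:
drive_tool(
  increments=[
    [[-1,-0.4,0],[0,0,-0.4]],
    [[-1,-0.3,0],[0,0,-0.4]],
    [[-1,-0.3,0],[0,0,-0.4]],
    [[-1,-0.3,0],[0,0,-0.4]],
    [[-1,-0.3,0],[0,0,-0.5]],
  ],
)

```text
t: 31.42
eef_pos: [596.1, -116.0, 224.9]
tcp_rot: [-3.141, -0.002, 1.695]
ft_force: [0.2, -0.6, -0.5]
opening: 0.188
```

Emit:
drive_tool(
  increments=[
    [[-1,-0.2,0],[0,0,0]],
    [[-1,-0.2,0],[0,0,0]],
    [[-1,-0.1,0],[0,0,0]],
    [[-1,-0.1,0],[0,0,0]],
    [[-1,-0.1,0],[0,0,0]],
  ],
)

```text
t: 31.83
eef_pos: [594.1, -267.7, 224.6]
tcp_rot: [-3.141, -0.002, 1.693]
ft_force: [0.8, -0.1, -0.7]
opening: 0.19
```

```bash
python3 - <<'E'
from h import *
go((507,-374.7,220),1.698)
E
```

```text
t 31.8 at [ 594.1 -267.7  224.6] rot [-3.141e+00 -2.000e-03  1.693e+00] F [ 0.8 -0.1 -0.7] op 0.19
shift [-3.185 -3.319  0.149] turn [-0.005 -0.026 -0.056]
```

Emit:
drive_tool(
  increments=[
    [[-0.7,-0.7,0],[0,0,0]],
    [[-0.7,-0.7,0],[0,0,0]],
    [[-0.7,-0.7,0],[0,0,0]],
    [[-0.7,-0.7,0],[0,0,0]],
    [[-0.4,-0.5,0],[0,0,0]],
  ],
)

```text
t: 32.25
eef_pos: [506.4, -375.5, 224.3]
tcp_rot: [-3.141, -0.002, 1.692]
ft_force: [0.1, 0.4, -0.9]
opening: 0.187
```

Emit:
drive_tool(
  increments=[
    [[0,0,0.4],[0,0,0]],
    [[0,0,0.4],[0,0,0]],
    [[0,0,0],[0,0,0]],
  ],
)

```text
t: 32.5
eef_pos: [506.9, -373.3, 198.5]
tcp_rot: [-3.139, -0.005, 1.693]
ft_force: [-0.1, 0.7, -0.5]
opening: 0.186
```

```bash
python3 - <<'E'
from h import *
go((507,-374.7,94),1.698)
p=env.read_camera('wrist'); im,_=crop(p,160,90,340,270,3.2)
r=(503,-343,.127)
for b,col in((box(-12,12,-80,80,53,53),(0,255,0)),(box(-50,50,-88,88,8,8),(255,0,0))):
  q=(projw(p,fr(r,b[0]))-[160,90])*3.2+1.6
  for i,j in b[1][4:8]: cv2.line(im,tuple(int(v) for v in q[i]),tuple(int(v) for v in q[j]),col,1)
cv2.imwrite('pics/w20.png',im)
p=env.read_camera('scene'); im,_=crop(p,20,150,190,300,4); cv2.imwrite('pics/s20.png',im)
E
```

```text
t 32.5 at [ 506.9 -373.3  198.5] rot [-3.139 -0.005  1.693] F [-0.1  0.7 -0.5] op 0.19
shift [-0.063  0.007  3.483] turn [-0.028 -0.059 -0.067]
```

View pics/w20.png

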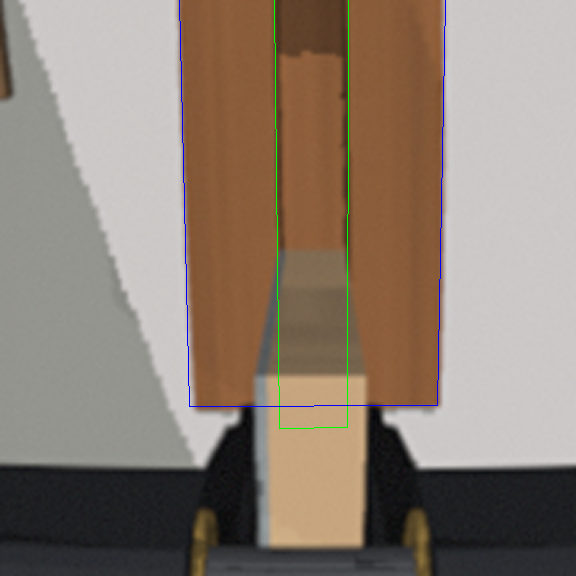

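View pics/s20.png

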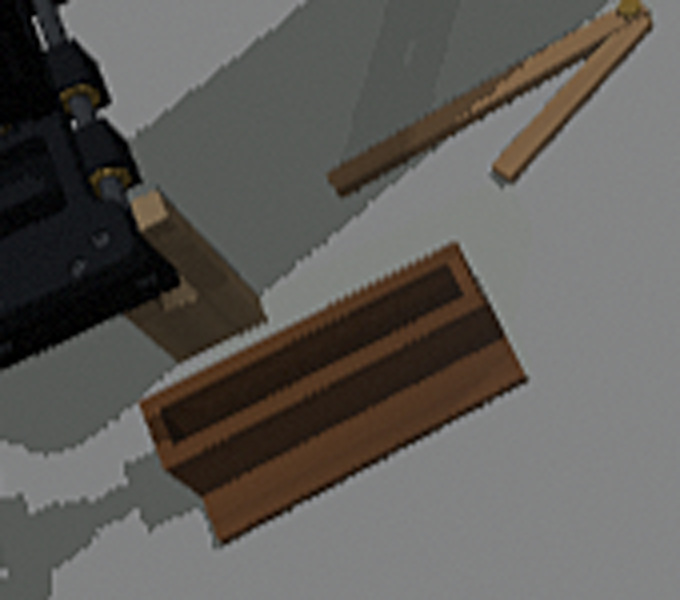

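```bash
python3 - <<'E'
from h import *
p=env.read_camera('wrist'); im,_=crop(p,205,30,315,215,3.2*1.0 and 3.2)
im=np.clip(im*1.6,0,255).astype(np.uint8); cv2.imwrite('pics/w21.png',im)
r=(503,-343,.127)
for l in((-12,80,53),(12,80,53),(-12,0,53),(12,0,53),(-12,80,8),(12,80,8),(-12,0,8),(12,0,8),(-22,80,53),(22,80,53)): print(l,((projw(p,fr(r,[l]))[0]-[205,30])*3.2+1.6).round(0))
E
```

```text
(-12, 80, 53) [127. 153.]
(12, 80, 53) [200. 152.]
(-12, 0, 53) [129. 392.]
(12, 0, 53) [201. 391.]
(-12, 80, 8) [132. 167.]
(12, 80, 8) [196. 167.]
(-12, 0, 8) [134. 376.]
(12, 0, 8) [196. 376.]
(-22, 80, 53) [ 97. 153.]
(22, 80, 53) [231. 153.]
```

View pics/w21.png

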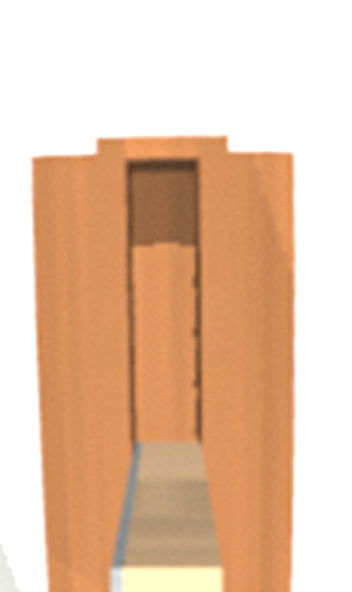

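Emit:
drive_tool(
  increments=[
    [[0,0,0.6],[0,0,-0.07]],
    [[0,0,0.6],[0,0,0]],
    [[0,0,0.3],[0,0,0]],
    [[0,0,0],[0,0,0]],
    [[0,0,0],[0,0,0]],
  ],
)

```text
t: 33.07
eef_pos: [508.5, -373.6, 157.0]
tcp_rot: [3.141, -0.001, 1.699]
ft_force: [0.2, -0.5, 0.3]
opening: 0.188
```

```bash
python3 - <<'E'
from h import *
go((507.2,-374,94),1.698)
s=env.state(); 
p=env.read_camera('wrist'); im,_=crop(p,205,30,315,215,3.2)
im=np.clip(im*1.6,0,255).astype(np.uint8); cv2.imwrite('pics/w22.png',im)
E
```

```text
t 33.1 at [ 508.5 -373.6  157. ] rot [ 3.141e+00 -1.000e-03  1.699e+00] F [ 0.2 -0.5  0.3] op 0.19
shift [-0.01  -0.046  2.099] turn [ 0.01  -0.015  0.018]
```

View pics/w22.png

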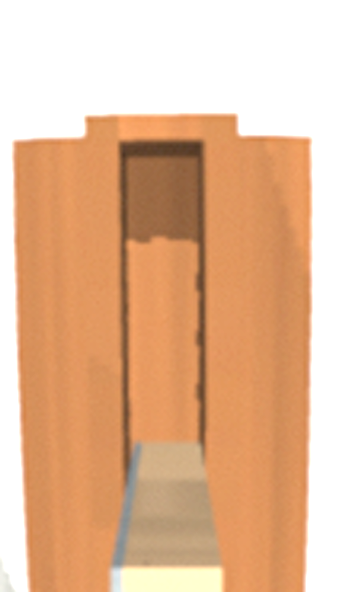

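Emit:
drive_tool(
  increments=[
    [[0,-0.04,0.3],[0,0,0]],
    [[0,0,0.4],[0,0,0]],
    [[0,0,0.4],[0,0,0]],
    [[0,0,0.3],[0,0,0]],
    [[0,0,0.1],[0,0,0]],
  ],
)

```text
t: 33.53
eef_pos: [506.4, -373.2, 109.4]
tcp_rot: [-3.141, -0.003, 1.699]
ft_force: [0.4, 0.3, -0.6]
opening: 0.183
```

Emit:
drive_tool(
  increments=[
    [[0,0,0.1],[0,0,0]],
    [[0,0,0],[0,0,0]],
    [[0,0,0],[0,0,0]],
  ],
)

```text
t: 33.78
eef_pos: [507.2, -373.8, 108.7]
tcp_rot: [3.141, -0.001, 1.699]
ft_force: [-0.4, -0.1, 0.2]
opening: 0.187
```

```bash
python3 - <<'E'
from h import *
go((507.2,-374,93.7),1.698)
p=env.read_camera('scene'); im,_=crop(p,20,150,190,300,4); cv2.imwrite('pics/s23.png',im)
E
```

```text
t 33.8 at [ 507.2 -373.8  108.7] rot [ 3.141e+00 -1.000e-03  1.699e+00] F [-0.4 -0.1  0.2] op 0.19
shift [-0.007 -0.001  0.5  ] turn [ 0.011 -0.013  0.016]
```

View pics/s23.png

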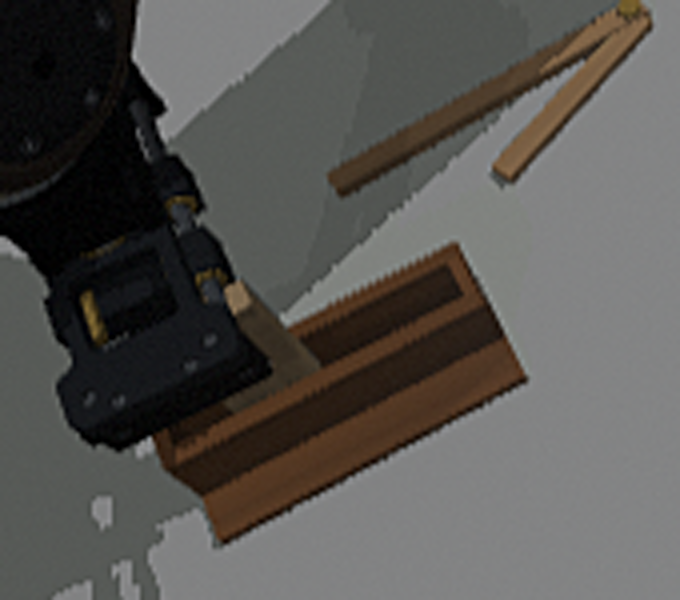

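In the channel. Last 15 mm down.

Emit:
drive_tool(
  increments=[
    [[0,0,0.2],[0,0,0]],
    [[0,0,0.15],[0,0,0]],
    [[0,0,0.07],[0,0,0]],
    [[0,0,0.06],[0,0,0]],
    [[0,0,0],[0,0,0]],
  ],
)

```text
t: 34.25
eef_pos: [507.1, -373.7, 94.0]
tcp_rot: [3.141, -0.001, 1.699]
ft_force: [0.3, 0.8, -0.5]
opening: 0.19
```

Emit:
drive_tool(
  increments=[
    [[0,0,0.03],[0,0,0]],
    [[0,0,0],[0,0,0]],
  ],
)

```text
t: 34.42
eef_pos: [507.2, -373.8, 93.7]
tcp_rot: [3.14, -0.001, 1.699]
ft_force: [0.4, 0.6, 2.0]
opening: 0.186
```

Emit:
drive_tool(
  increments=[
    [[0,0,0],[0,0,0]],
    [[0,0,0],[0,0,0]],
    [[0,0,0],[0,0,0]],
    [[0,0,0],[0,0,0]],
  ],
  jaw=0,
)

```text
t: 34.75
eef_pos: [507.0, -373.7, 93.2]
tcp_rot: [3.141, -0.001, 1.699]
ft_force: [0.2, 0.3, 0.1]
opening: 0.413
```

Emit:
drive_tool(
  increments=[
    [[0,0,-0.4],[0,0,0]],
    [[0,0,-0.8],[0,0,0]],
    [[0,0,-1],[0,0,0]],
    [[0,0,-1],[0,0,0]],
    [[0,0,-0.8],[0,0,0]],
  ],
)

```text
t: 35.17
eef_pos: [507.1, -374.0, 216.5]
tcp_rot: [3.14, 0.0, 1.699]
ft_force: [0.3, 0.6, 0.3]
opening: 0.5
```

```bash
python3 - <<'E'
from h import *
go((647,88,210),1.531)
p=env.read_camera('scene'); im,_=crop(p,20,150,190,300,4); cv2.imwrite('pics/s24.png',im)
E
```

```text
t 35.2 at [ 507.1 -374.   216.5] rot [3.14  0.    1.699] F [0.3 0.6 0.3] op 0.5
shift [14.675  6.596  0.225] turn [0.026 0.003 2.104]
```

View pics/s24.png

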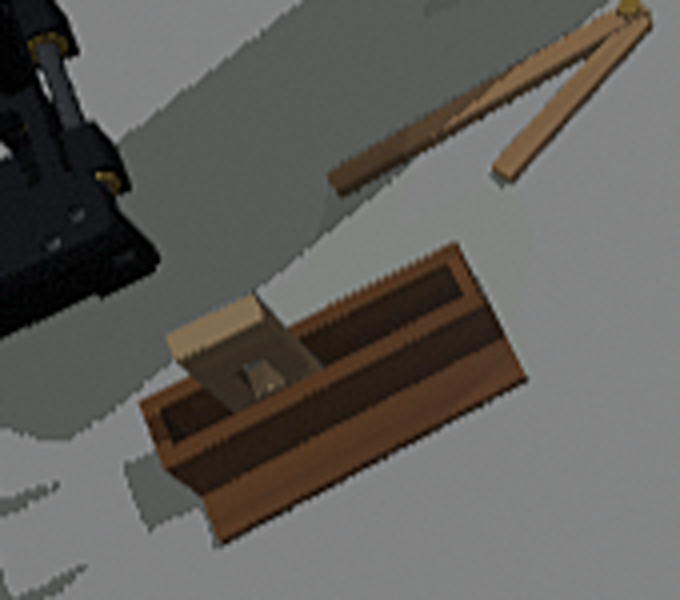

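Emit:
drive_tool(
  increments=[
    [[1,0.4,0],[0,0,0]],
    [[1,0.4,0],[0,0,0]],
    [[1,0.4,0],[0,0,0]],
    [[1,0.4,0],[0,0,0]],
    [[1,0.4,0],[0,0,0]],
  ],
)

```text
t: 35.63
eef_pos: [547.4, -216.0, 214.3]
tcp_rot: [3.14, -0.001, 1.699]
ft_force: [1.2, -0.3, -0.1]
opening: 0.501
```

Emit:
drive_tool(
  increments=[
    [[1,0.4,0],[0,0,0.4]],
    [[1,0.4,0],[0,0,0.4]],
    [[1,0.4,0],[0,0,0.4]],
    [[1,0.4,0],[0,0,0.4]],
    [[1,0.4,0],[0,0,0.5]],
  ],
)

```text
t: 36.05
eef_pos: [597.6, -62.4, 214.6]
tcp_rot: [3.14, -0.001, 1.53]
ft_force: [0.5, -0.2, 0.3]
opening: 0.5
```

```bash
python3 - <<'E'
from h import *
go((647,88.5,210),1.527)
E
```

```text
t 36.0 at [597.6 -62.4 214.6] rot [ 3.14e+00 -1.00e-03  1.53e+00] F [ 0.5 -0.2  0.3] op 0.5
shift [5.092 1.439 0.161] turn [ 0.015 -0.014  0.034]
```

Emit:
drive_tool(
  increments=[
    [[1,0.3,0],[0,0,0]],
    [[1,0.3,0],[0,0,0]],
    [[1,0.3,0],[0,0,0]],
    [[1,0.3,0],[0,0,0]],
    [[1,0.25,0],[0,0,0]],
  ],
)

```text
t: 36.47
eef_pos: [647.2, 85.7, 214.7]
tcp_rot: [3.14, -0.001, 1.531]
ft_force: [0.2, -0.1, -0.6]
opening: 0.498
```

Emit:
drive_tool(
  increments=[
    [[0.1,0,0.2],[0,0,0]],
    [[0,0,0],[0,0,0]],
  ],
)

```text
t: 36.63
eef_pos: [646.6, 88.8, 207.3]
tcp_rot: [-3.141, -0.001, 1.534]
ft_force: [-0.5, -0.7, 0.0]
opening: 0.499
```

```bash
python3 - <<'E'
from h import *
go((647,88.5,97),1.527)
p=env.read_camera('wrist'); im,_=crop(p,160,100,340,280,3.2)
for c,col in(((647,88.5,-.04),(0,255,0)),):
  P=fr(c,box(-9,9,-22,22,12,122)[0]); q=(projw(p,P)-[160,100])*3.2+1.6
  for i,j in box(0,1,0,1,0,1)[1][4:8]: cv2.line(im,tuple(int(v) for v in q[i]),tuple(int(v) for v in q[j]),col,1)
cv2.imwrite('pics/w25.png',im)
E
```

```text
t 36.6 at [646.6  88.8 207.3] rot [-3.141e+00 -1.000e-03  1.534e+00] F [-0.5 -0.7  0. ] op 0.5
shift [-0.013  0.017  3.678] turn [-0.007 -0.014  0.086]
```

View pics/w25.png

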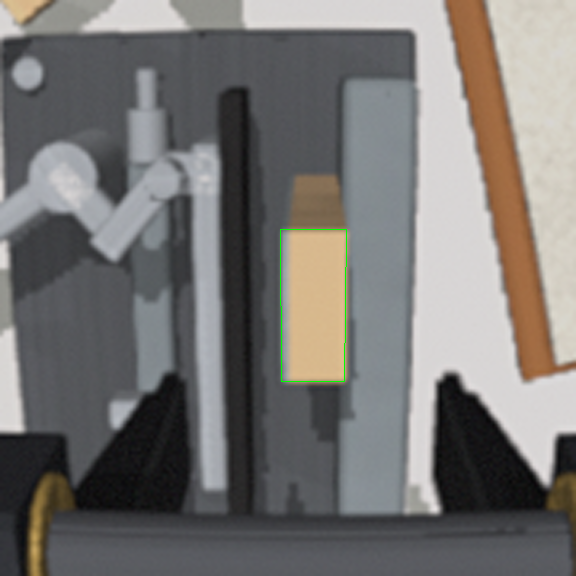

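Exact match. Down and grip.

Emit:
drive_tool(
  increments=[
    [[0,0,0.8],[0,0,0.1]],
    [[0,0,0.9],[0,0,0]],
    [[0,0,0.9],[0,0,0]],
    [[0,0,0.7],[0,0,0]],
    [[0,0,0.4],[0,0,0]],
  ],
)

```text
t: 37.1
eef_pos: [646.1, 85.7, 95.1]
tcp_rot: [-3.14, -0.001, 1.522]
ft_force: [-0.3, -1.2, -0.9]
opening: 0.498
```

Emit:
drive_tool(
  increments=[
    [[0,0,0],[0,0,0]],
    [[0,0,0],[0,0,0]],
  ],
)

```text
t: 37.27
eef_pos: [647.3, 86.5, 97.6]
tcp_rot: [3.141, -0.001, 1.522]
ft_force: [-0.4, -0.1, 0.4]
opening: 0.499
```

Emit:
drive_tool(
  increments=[
    [[0,0,0],[0,0,0]],
    [[0,0,0],[0,0,0]],
    [[0,0,0],[0,0,0]],
    [[0,0,0],[0,0,0]],
    [[0,0,0],[0,0,0]],
  ],
  jaw=-1,
)

```text
t: 37.68
eef_pos: [647.2, 87.3, 97.5]
tcp_rot: [3.14, -0.001, 1.523]
ft_force: [-0.1, 0.8, -0.2]
opening: 0.209
```

Emit:
drive_tool(
  increments=[
    [[0,0,0],[0,0,0]],
    [[0,0,0],[0,0,0]],
    [[0,0,0],[0,0,0]],
    [[0,0,0],[0,0,0]],
  ],
)

```text
t: 38.02
eef_pos: [647.2, 87.4, 97.4]
tcp_rot: [3.14, -0.001, 1.523]
ft_force: [-0.6, 0.9, 5.1]
opening: 0.184
```

Emit:
drive_tool(
  increments=[
    [[0,-0.05,-0.5],[0,0,0]],
    [[0,0,-0.9],[0,0,0]],
    [[0,0,-1],[0,0,0]],
    [[0,0,-1],[0,0,0]],
    [[0,0,-0.9],[0,0,0]],
  ],
)

```text
t: 38.43
eef_pos: [645.3, 87.2, 227.4]
tcp_rot: [3.141, -0.001, 1.523]
ft_force: [-0.1, -0.4, -1.0]
opening: 0.185
```

```bash
python3 - <<'E'
from h import *
p=env.read_camera('top'); im,_=crop(p,320,160,470,270,5); cv2.imwrite('pics/t26.png',np.clip(im*1.3,0,255).astype(np.uint8))
go((499,-311,225),1.698)
E
```

```text
t 38.5 at [647.   87.3 232.9] rot [ 3.134e+00 -2.000e-03  1.523e+00] F [ 0.5 -1.2  3.8] op 0.19
shift [-13.498  -4.3     0.206] turn [ 0.1   -0.015 -2.184]
```

View pics/t26.png

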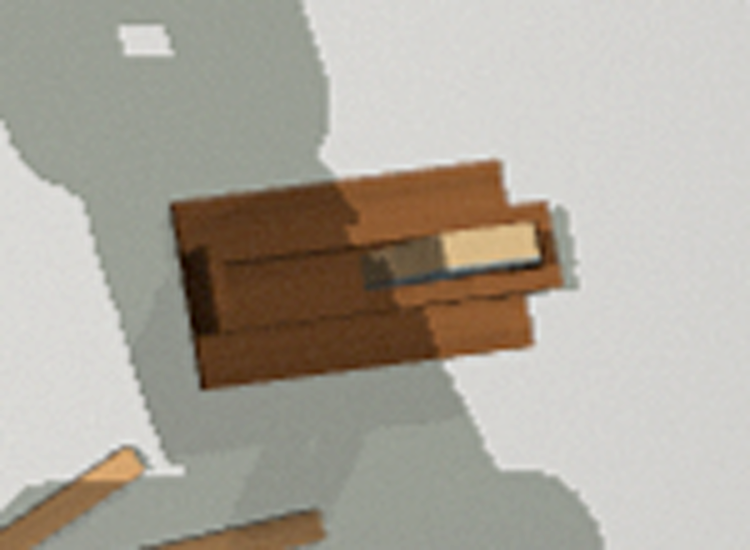

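Emit:
drive_tool(
  increments=[
    [[-1,-0.4,0],[0,0,-0.4]],
    [[-1,-0.4,0],[0,0,-0.4]],
    [[-1,-0.4,0],[0,0,-0.4]],
    [[-1,-0.4,0],[0,0,-0.5]],
    [[-1,-0.4,0],[0,0,-0.5]],
  ],
)

```text
t: 38.9
eef_pos: [587.2, -64.7, 225.3]
tcp_rot: [3.141, -0.001, 1.702]
ft_force: [0.5, -1.8, -1.0]
opening: 0.186
```

Emit:
drive_tool(
  increments=[
    [[-1,-0.3,0],[0,0,0]],
    [[-1,-0.3,0],[0,0,0]],
    [[-1,-0.3,0],[0,0,0]],
    [[-1,-0.3,0],[0,0,0]],
    [[-1,-0.3,0],[0,0,0]],
  ],
)

```text
t: 39.32
eef_pos: [562.2, -219.6, 225.1]
tcp_rot: [3.141, -0.001, 1.699]
ft_force: [0.5, -0.5, -0.8]
opening: 0.185
```

```bash
python3 - <<'E'
from h import *
go((499,-312,225),1.698)
E
```

```text
t 39.3 at [ 562.2 -219.6  225.1] rot [ 3.141e+00 -1.000e-03  1.699e+00] F [ 0.5 -0.5 -0.8] op 0.19
shift [-2.785e+00 -2.484e+00 -2.000e-03] turn [ 0.004 -0.019  0.016]
```

Emit:
drive_tool(
  increments=[
    [[-0.7,-0.6,0],[0,0,0]],
    [[-0.7,-0.6,0],[0,0,0]],
    [[-0.6,-0.5,0],[0,0,0]],
    [[-0.5,-0.5,0],[0,0,0]],
    [[-0.3,-0.3,0],[0,0,0]],
  ],
)

```text
t: 39.73
eef_pos: [497.9, -312.6, 224.9]
tcp_rot: [3.141, -0.002, 1.698]
ft_force: [-0.1, -0.2, -0.7]
opening: 0.189
```

Emit:
drive_tool(
  increments=[
    [[0,0,0.7],[0,0,0]],
    [[0,0,0.8],[0,0,0]],
    [[0,0,0.5],[0,0,0]],
    [[0,0,0],[0,0,0]],
    [[0,0,0],[0,0,0]],
  ],
)

```text
t: 40.15
eef_pos: [499.2, -310.7, 165.0]
tcp_rot: [-3.141, -0.002, 1.699]
ft_force: [1.5, 0.1, -0.2]
opening: 0.186
```

```bash
python3 - <<'E'
from h import *
go((499.2,-312,93.5),1.698)
p=env.read_camera('wrist'); im,_=crop(p,195,30,325,215,3.2)
im=np.clip(im*1.6,0,255).astype(np.uint8); cv2.imwrite('pics/w27.png',im)
p=env.read_camera('scene'); im,_=crop(p,20,150,190,300,4); cv2.imwrite('pics/s27.png',im)
E
```

```text
t 40.1 at [ 499.2 -310.7  165. ] rot [-3.141e+00 -2.000e-03  1.699e+00] F [ 1.5  0.1 -0.2] op 0.19
shift [-0.047 -0.006  2.383] turn [-0.003 -0.028  0.018]
```

View pics/w27.png

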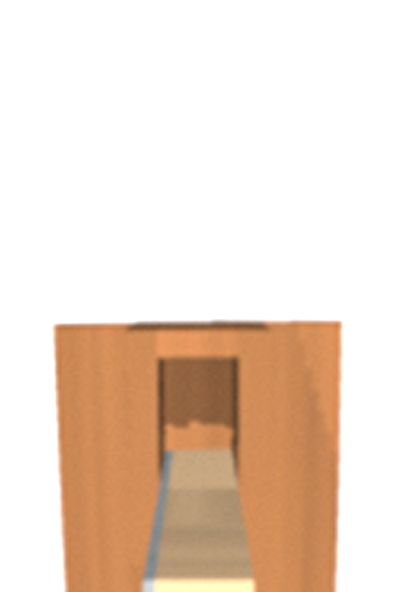

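View pics/s27.png

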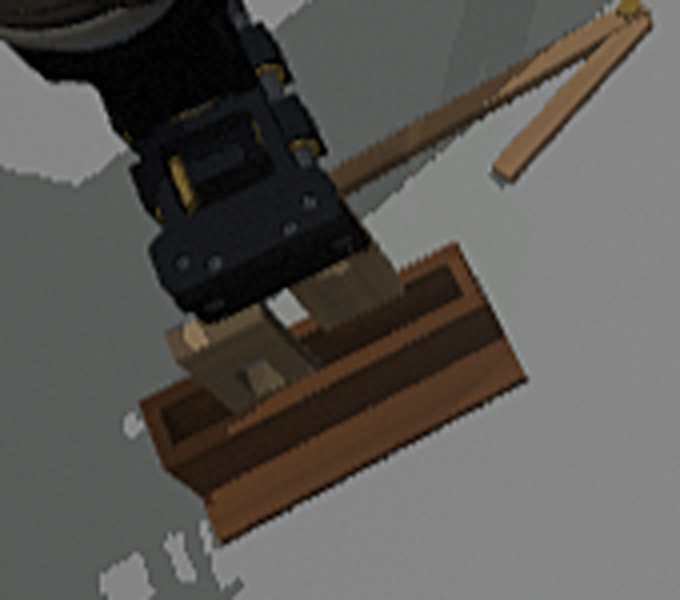

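Emit:
drive_tool(
  increments=[
    [[0,-0.02,0.3],[0,0,0]],
    [[0,0,0.4],[0,0,0]],
    [[0,0,0.4],[0,0,0]],
    [[0,0,0.4],[0,0,0]],
    [[0,0,0.2],[0,0,0]],
  ],
)

```text
t: 40.67
eef_pos: [498.5, -310.8, 113.4]
tcp_rot: [3.141, -0.001, 1.699]
ft_force: [0.4, 0.5, -1.1]
opening: 0.187
```

Emit:
drive_tool(
  increments=[
    [[0,0,0.2],[0,0,0]],
    [[0,0,0.1],[0,0,0]],
    [[0,0,0],[0,0,0]],
    [[0,0,0],[0,0,0]],
  ],
)

```text
t: 41.0
eef_pos: [498.9, -311.2, 105.7]
tcp_rot: [3.14, -0.001, 1.699]
ft_force: [0.0, -0.3, -0.6]
opening: 0.19
```

Emit:
drive_tool(
  increments=[
    [[0,0,0.2],[0,0,0]],
    [[0,0,0.1],[0,0,0]],
    [[0,0,0.06],[0,0,0]],
    [[0,0,0.04],[0,0,0]],
    [[0,0,0],[0,0,0]],
  ],
)

```text
t: 41.42
eef_pos: [498.7, -311.1, 93.5]
tcp_rot: [3.141, -0.001, 1.699]
ft_force: [0.1, 0.2, -1.5]
opening: 0.185
```

Emit:
drive_tool(
  increments=[
    [[0,0,0.03],[0,0,0]],
    [[0,0,0],[0,0,0]],
  ],
)

```text
t: 41.58
eef_pos: [498.9, -311.1, 93.4]
tcp_rot: [3.14, -0.0, 1.699]
ft_force: [-1.7, 1.0, 10.3]
opening: 0.19
```

Emit:
drive_tool(
  increments=[
    [[0,0,0],[0,0,0]],
    [[0,0,0],[0,0,0]],
    [[0,0,0],[0,0,0]],
    [[0,0,0],[0,0,0]],
  ],
  jaw=0,
)

```text
t: 41.92
eef_pos: [498.7, -311.0, 92.4]
tcp_rot: [3.141, -0.001, 1.699]
ft_force: [0.2, 0.5, -1.0]
opening: 0.414
```

Emit:
drive_tool(
  increments=[
    [[0,0,-0.4],[0,0,0]],
    [[0,0,-0.8],[0,0,0]],
    [[0,0,-1],[0,0,0]],
    [[0,0,-1],[0,0,0]],
    [[0,0,-1],[0,0,0]],
  ],
)

```text
t: 42.33
eef_pos: [498.4, -311.0, 219.7]
tcp_rot: [3.141, -0.002, 1.699]
ft_force: [-0.9, -0.7, -0.2]
opening: 0.502
```

Emit:
drive_tool(
  increments=[
    [[0.8,0,0],[0,0,0]],
    [[0.8,0,0],[0,0,0]],
    [[0.8,0,0],[0,0,0]],
    [[0.6,0,0],[0,0,0]],
    [[0,0,0],[0,0,0]],
  ],
)

```text
t: 42.75
eef_pos: [486.5, -219.3, 218.8]
tcp_rot: [3.141, -0.002, 1.701]
ft_force: [0.2, 0.3, 1.1]
opening: 0.498
```

```bash
python3 - <<'E'
from h import *
print(env.state()['eef_pos'],env.state()['ft_force'])
p=env.read_camera('scene'); cv2.imwrite('pics/s28.png',cv2.resize(p['pixels'],None,fx=1.5,fy=1.5))
p=env.read_camera('top'); cv2.imwrite('pics/t28.png',cv2.resize(p['pixels'],None,fx=1.5,fy=1.5))
E
```

```text
[ 486.50138026 -219.31299535  218.77529773] [0.17427269 0.33848274 1.13526817]
```

View pics/s28.png

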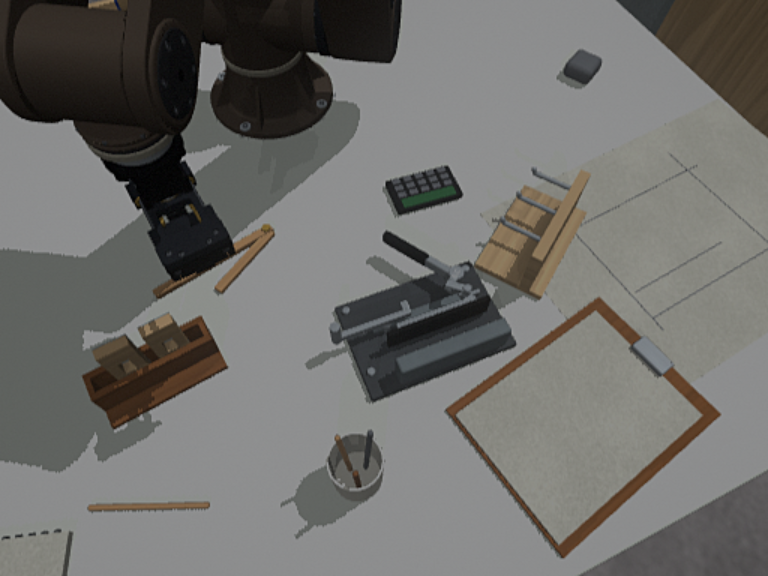

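View pics/t28.png

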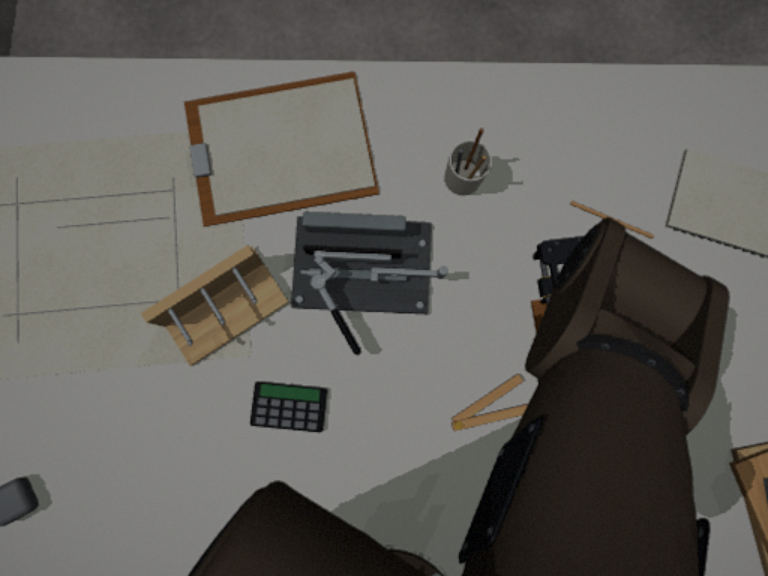

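Both boards stand upright in the rack channel (scene picture at about (120,355) and (163,335)). The press is open, the pegs are empty and the bystander objects have not moved, so I'm handing in.

```bash
python3 -c "
from cell import env
print(env.job_done())"
```

```text
the job is handed in; nothing more can be done
None
```

The job is done and handed in at about 43 s. Only two boards were present, on the middle and +y pegs; the third peg was empty from the start.

- **Pressing:** I unhooked both boards, stood them about 52 mm apart in the press, and pushed the handle to its stop. The wrist force at the stop reached about 35 N, under the 120 N limit. It stayed locked on its own for about 5 s (t ≈ 20 to 25.5 s).
- **Release:** I pushed the release lever and the press sprang open. Both boards stayed standing.
- **Rack:** I stood both boards in the rack channel, about 60 mm apart.

**Last checks:**
- The final scene picture shows both boards upright in the channel, the press open and the pegs empty. The calculator, folding rule and pencil cup appear unmoved.
- The arm hid the rack in the last top view, so only the scene camera confirmed the second board there.
- I never saw the rack knocked aside.
- The stand's yaw measured about 0.60 rad, outside the stated 0.1 to 0.5. Both cameras agreed, so I used the measured value and it caused no trouble.

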